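# Glue pots swapped, soles racked and run to the dryer

## Task

On the hot plate, slide the copper glue pot from the red ring into the empty blue ring, and then the white pot into the red ring, without ever lifting or tipping either pot. Stand every cemented sole from the easel upright, heel down, in its own slot of the drying rack while the rack is at its loading end; then slide the loaded rack all the way along its rail to the yellow stop by the dryer, and after that turn the red clamp knob clockwise until it stops. Leave the other things on the bench where they are, and check at the end that both pots still stand inside their rings.

Things in the scene. Friction and masses are not known exactly. Their poses are not given: they have to be found in the camera images.
- hotplate: Fixed black hot plate, 290 x 280 mm, its top 30 mm above the bench, with a raised metal rim 6 mm thick and 14 mm high around its edge; origin under its centre, z up. Three painted rings lie on it at the corners of a triangle 124 mm apart; which corner is which varies
- mark_hot: Flat red ring painted on the hot plate, 106 mm outside diameter; origin at its centre on the plate's top. The copper pot starts here
- mark_wait: Flat blue ring on the hot plate, 106 mm outside, origin at its centre; the white pot starts here
- mark_free: Flat blue ring on the hot plate, 106 mm outside, origin at its centre; the one that is empty at the start
- pot_copper: Copper lidded glue pot, about 0.45 kg, loose; low, body 88 mm diameter, lid top (90 mm diameter) 37 mm above its foot, on it a round black upright knob 26 mm in diameter and 30 mm tall (37 to 67 mm above the foot), by which it can be gripped from above. Smooth-bottomed: friction on the plate about 0.45; pulled by the knob it slides without tipping. Origin at the centre of its foot, z up
- pot_white: White lidded glue pot, about 0.45 kg, loose; low, body 88 mm diameter, lid top (90 mm diameter) 37 mm above its foot, on it a round black upright knob 26 mm in diameter and 30 mm tall (37 to 67 mm above the foot), by which it can be gripped from above. Smooth-bottomed: friction on the plate about 0.45; pulled by the knob it slides without tipping. Origin at the centre of its foot, z up
- easel: Fixed wooden easel, base 108 x 300 x 12 mm; a board 80 mm tall leans 20 degrees from vertical, its top towards -x (the robot), and soles lean on its +x face, side by side 72 mm apart along y, feet behind a 10 mm lip. Origin on the bench 6 mm in front (+x) of the base's centre, z up
- sole0: Black rubber sandal sole, pink cement patches on one face, loose, 70 g, 140 mm long, 10 mm thick; heel 44 mm wide with flat end, waist 40, round toe 56. Origin: centre of the heel's end face; z runs heel to toe, x is thickness (to the pink face), y width. Starts heel down on the easel, 20 degrees from vertical, its top 55 mm free above the board. May be absent (2 to 4 present)
- sole1: Black rubber sandal sole, pink cement patches on one face, loose, 70 g, 140 mm long, 10 mm thick; heel 44 mm wide with flat end, waist 40, round toe 56. Origin: centre of the heel's end face; z runs heel to toe, x is thickness (to the pink face), y width. Starts heel down on the easel, 20 degrees from vertical, its top 55 mm free above the board. May be absent (2 to 4 present)
- sole2: Black rubber sandal sole, pink cement patches on one face, loose, 70 g, 140 mm long, 10 mm thick; heel 44 mm wide with flat end, waist 40, round toe 56. Origin: centre of the heel's end face; z runs heel to toe, x is thickness (to the pink face), y width. Starts heel down on the easel, 20 degrees from vertical, its top 55 mm free above the board. May be absent (2 to 4 present)
- sole3: Black rubber sandal sole, pink cement patches on one face, loose, 70 g, 140 mm long, 10 mm thick; heel 44 mm wide with flat end, waist 40, round toe 56. Origin: centre of the heel's end face; z runs heel to toe, x is thickness (to the pink face), y width. Starts heel down on the easel, 20 degrees from vertical, its top 55 mm free above the board. May be absent (2 to 4 present)
- rail: Fixed rail of the drying rack, 100 mm (x) by 410 mm (y, from -130 to +280 mm), 18 mm tall; origin on the bench under the axis of travel; the rack slides to its +y; a yellow stop marks the dryer end
- rack (a joint): Travel of the wooden drying rack along the rail's +y in m: 0 at the loading end, 0.09 fully at the yellow stop, where it comes up against a hard limit. About 3 N of friction holds it where it is left. It carries four slots and, 148 mm from the rack's middle along +y, the clamp post, 24 mm thick; it can be pulled along by the clamp knob
- slot0 (a point): Centre of the floor of rack slot 0 (52 mm apart along the rail's y, 0 furthest from the clamp), 32 mm above the bench; z up, axes as the rail's. The slot is 16 mm wide along y, 52 mm long along x, between solid wooden blocks 50 mm tall, open on top. A sole goes in with its thickness along y and may lean a few degrees. Moves with the rack
- slot1 (a point): Centre of the floor of rack slot 1 (52 mm apart along the rail's y, 0 furthest from the clamp), 32 mm above the bench; z up, axes as the rail's. The slot is 16 mm wide along y, 52 mm long along x, between solid wooden blocks 50 mm tall, open on top. A sole goes in with its thickness along y and may lean a few degrees. Moves with the rack
- slot2 (a point): Centre of the floor of rack slot 2 (52 mm apart along the rail's y, 0 furthest from the clamp), 32 mm above the bench; z up, axes as the rail's. The slot is 16 mm wide along y, 52 mm long along x, between solid wooden blocks 50 mm tall, open on top. A sole goes in with its thickness along y and may lean a few degrees. Moves with the rack
- slot3 (a point): Centre of the floor of rack slot 3 (52 mm apart along the rail's y, 0 furthest from the clamp), 32 mm above the bench; z up, axes as the rail's. The slot is 16 mm wide along y, 52 mm long along x, between solid wooden blocks 50 mm tall, open on top. A sole goes in with its thickness along y and may lean a few degrees. Moves with the rack
- clamp (a joint): Angle of the red clamp knob in rad: loose at 0 to 0.25 at the start, grows as it is turned clockwise seen from above, tight at its stop, 1.3. It turns with little friction and stays where it is left
- clamp_grip (a point): Grip point of the clamp knob: on its upright axis, 175 mm above the bench. The knob's grip is a red bar 42 mm long along this frame's x, 14 mm thick along its y and 32 mm tall, its top 7 mm above this point, standing on a disc 44 mm across whose top is 23 mm below it. Turns with the knob and moves with the rack; with the knob at 0 its axes are the rail's
There are look-alikes about, which are no part of the job. Several things have the shape of the pot_copper; the one meant has the colours described above.

How it is judged:
On the way, in this order (a step that is already met when the one before it is completed fails the run):
1. every sole stands heel down in a slot, the rack still at its loading end with the clamp loose (((horizontal distance between sole0 and slot0 below 0.012 m and z of sole0 in the frame of slot0 below 0.01 m) or (horizontal distance between sole0 and slot1 below 0.012 m and z of sole0 in the frame of slot1 below 0.01 m) or (horizontal distance between sole0 and slot2 below 0.012 m and z of sole0 in the frame of slot2 below 0.01 m) or (horizontal distance between sole0 and slot3 below 0.012 m and z of sole0 in the frame of slot3 below 0.01 m)) and angle between each of sole0, sole1, sole2, sole3's own z axis and vertical below 0.25 rad and ((horizontal distance between sole1 and slot0 below 0.012 m and z of sole1 in the frame of slot0 below 0.01 m) or (horizontal distance between sole1 and slot1 below 0.012 m and z of sole1 in the frame of slot1 below 0.01 m) or (horizontal distance between sole1 and slot2 below 0.012 m and z of sole1 in the frame of slot2 below 0.01 m) or (horizontal distance between sole1 and slot3 below 0.012 m and z of sole1 in the frame of slot3 below 0.01 m)) and ((horizontal distance between sole2 and slot0 below 0.012 m and z of sole2 in the frame of slot0 below 0.01 m) or (horizontal distance between sole2 and slot1 below 0.012 m and z of sole2 in the frame of slot1 below 0.01 m) or (horizontal distance between sole2 and slot2 below 0.012 m and z of sole2 in the frame of slot2 below 0.01 m) or (horizontal distance between sole2 and slot3 below 0.012 m and z of sole2 in the frame of slot3 below 0.01 m)) and ((horizontal distance between sole3 and slot0 below 0.012 m and z of sole3 in the frame of slot0 below 0.01 m) or (horizontal distance between sole3 and slot1 below 0.012 m and z of sole3 in the frame of slot1 below 0.01 m) or (horizontal distance between sole3 and slot2 below 0.012 m and z of sole3 in the frame of slot2 below 0.01 m) or (horizontal distance between sole3 and slot3 below 0.012 m and z of sole3 in the frame of slot3 below 0.01 m)) and value of joint rack below 0.03 m and value of joint clamp below 0.7 rad), for 0.2 s.
2. the loaded rack is at the dryer end, the clamp still loose (((horizontal distance between sole0 and slot0 below 0.012 m and z of sole0 in the frame of slot0 below 0.01 m) or (horizontal distance between sole0 and slot1 below 0.012 m and z of sole0 in the frame of slot1 below 0.01 m) or (horizontal distance between sole0 and slot2 below 0.012 m and z of sole0 in the frame of slot2 below 0.01 m) or (horizontal distance between sole0 and slot3 below 0.012 m and z of sole0 in the frame of slot3 below 0.01 m)) and angle between each of sole0, sole1, sole2, sole3's own z axis and vertical below 0.25 rad and ((horizontal distance between sole1 and slot0 below 0.012 m and z of sole1 in the frame of slot0 below 0.01 m) or (horizontal distance between sole1 and slot1 below 0.012 m and z of sole1 in the frame of slot1 below 0.01 m) or (horizontal distance between sole1 and slot2 below 0.012 m and z of sole1 in the frame of slot2 below 0.01 m) or (horizontal distance between sole1 and slot3 below 0.012 m and z of sole1 in the frame of slot3 below 0.01 m)) and ((horizontal distance between sole2 and slot0 below 0.012 m and z of sole2 in the frame of slot0 below 0.01 m) or (horizontal distance between sole2 and slot1 below 0.012 m and z of sole2 in the frame of slot1 below 0.01 m) or (horizontal distance between sole2 and slot2 below 0.012 m and z of sole2 in the frame of slot2 below 0.01 m) or (horizontal distance between sole2 and slot3 below 0.012 m and z of sole2 in the frame of slot3 below 0.01 m)) and ((horizontal distance between sole3 and slot0 below 0.012 m and z of sole3 in the frame of slot0 below 0.01 m) or (horizontal distance between sole3 and slot1 below 0.012 m and z of sole3 in the frame of slot1 below 0.01 m) or (horizontal distance between sole3 and slot2 below 0.012 m and z of sole3 in the frame of slot2 below 0.01 m) or (horizontal distance between sole3 and slot3 below 0.012 m and z of sole3 in the frame of slot3 below 0.01 m)) and value of joint rack above 0.082 m and value of joint clamp below 0.7 rad), for 0.2 s.
3. the clamp is tightened with the rack at the dryer end (value of joint clamp above 1.1 rad and value of joint rack above 0.082 m), for 0.2 s.
At the end, for the whole second after the job is handed in: Copper pot within 12 mm of the centre of the blue ring that was empty, white pot within 12 mm of the red ring's; every sole heel down in a slot (within 12 mm of its centre, 10 mm of its floor, 14 degrees of upright); rack over 82 mm along; clamp over 1.1 rad; all at rest (all of step 3 and horizontal distance between pot_copper and mark_free below 0.012 m and horizontal distance between pot_white and mark_hot below 0.012 m and ((horizontal distance between sole0 and slot0 below 0.012 m and z of sole0 in the frame of slot0 below 0.01 m) or (horizontal distance between sole0 and slot1 below 0.012 m and z of sole0 in the frame of slot1 below 0.01 m) or (horizontal distance between sole0 and slot2 below 0.012 m and z of sole0 in the frame of slot2 below 0.01 m) or (horizontal distance between sole0 and slot3 below 0.012 m and z of sole0 in the frame of slot3 below 0.01 m)) and angle between each of sole0, sole1, sole2, sole3's own z axis and vertical below 0.25 rad and ((horizontal distance between sole1 and slot0 below 0.012 m and z of sole1 in the frame of slot0 below 0.01 m) or (horizontal distance between sole1 and slot1 below 0.012 m and z of sole1 in the frame of slot1 below 0.01 m) or (horizontal distance between sole1 and slot2 below 0.012 m and z of sole1 in the frame of slot2 below 0.01 m) or (horizontal distance between sole1 and slot3 below 0.012 m and z of sole1 in the frame of slot3 below 0.01 m)) and ((horizontal distance between sole2 and slot0 below 0.012 m and z of sole2 in the frame of slot0 below 0.01 m) or (horizontal distance between sole2 and slot1 below 0.012 m and z of sole2 in the frame of slot1 below 0.01 m) or (horizontal distance between sole2 and slot2 below 0.012 m and z of sole2 in the frame of slot2 below 0.01 m) or (horizontal distance between sole2 and slot3 below 0.012 m and z of sole2 in the frame of slot3 below 0.01 m)) and ((horizontal distance between sole3 and slot0 below 0.012 m and z of sole3 in the frame of slot0 below 0.01 m) or (horizontal distance between sole3 and slot1 below 0.012 m and z of sole3 in the frame of slot1 below 0.01 m) or (horizontal distance between sole3 and slot2 below 0.012 m and z of sole3 in the frame of slot2 below 0.01 m) or (horizontal distance between sole3 and slot3 below 0.012 m and z of sole3 in the frame of slot3 below 0.01 m)) and linear speed of each of sole0, sole1, sole2, sole3, pot_copper, pot_white below 0.02 m/s); the robot touches nothing.
It fails at once if the copper pot is lifted off the hot plate (more than 8 mm) or tipped (more than 20 degrees) (z of pot_copper in the frame of hotplate above 0.038 m or angle between pot_copper's own z axis and vertical above 0.35 rad).
It fails at once if the white pot is lifted off the hot plate (more than 8 mm) or tipped (more than 20 degrees) (z of pot_white in the frame of hotplate above 0.038 m or angle between pot_white's own z axis and vertical above 0.35 rad).
It fails at once if one of the other things on the bench is pushed more than 4 cm (distance of any of rivet_jar, tape, glue_tin, brush, driver, last, tack_dish from where it was at the start of the episode above 0.04 m).
Of sole0, sole1, sole2, sole3 only 2 to 4 are there at a start; the rules pass over those that are not, and their reading is None.
At some moment in a run one of pot_copper, pot_white may be knocked a few centimetres aside while the robot is not near it.
It also fails if it takes over 210 s, if anything falls off the work surface, if the arm or the gripper's body presses on something with over 40 N, if the wrist force passes 120 N, or if a joint passes its speed limit or range.

## Robot

A 7-joint arm with a two-finger parallel gripper is mounted at the origin on the work surface. World frame = base frame: x ahead of the robot, y to its left, z up, the work surface at z = 0. Lengths are in m, angles in rad, forces in N, time in s.
With the tool pointing down it reaches from about 0.4 to 0.875 m from the base axis. Payload 19.3 kg.
Tool frame: the origin (TCP) lies between the finger pads; the fingertips stand 25 mm ahead of it and the grasp point (between the pads) lies 6 mm ahead of it; z points along the fingers, y is the direction in which the jaws open and shut (so a half turn about z gives the same grasp; the last joint's range is limited). The gripper opens to 85 mm and grips with 20 to 120 N. Pads are 22 mm wide; open, the fingers measure 114 mm over their backs; the gripper's body (76 mm by 85 mm) begins 54 mm behind the grasp point. The pads swing forward as they close: fully open they stand 13 mm farther back than shut.
Start: joints at [1.131, 0.521, -0.036, 1.599, 0.021, 1.021, -0.113], TCP at [0.226, -0.583, 0.256] pointing down, gripper open.
Joint ranges: [-2.91, 2.91], [-0.3, 2.13], [-1.5, 1.42], [0.17, 2.43], [-1.26, 4.41], [0.16, 1.93], [-2.52, 2.52]. Speed limits (rad/s): [1.89, 1.89, 2.39, 2.39, 3.01, 3.01, 3.01].

## Interface

Orientations are given as a unit quaternion [w, x, y, z].
In Python, from cell import manip gives the robot as it stands. The module is installed in compiled form; this text tells all that it offers.
- The arm moves only by the tool move_arm, never from a script. Its argument "series" is a list of rows, each an object of numbers: "gripper": the finger opening in cm, from 0 to 8.54; "x", "y", "z": the shift along the tool's x, y, z in cm; "wx", "wy", "wz": the turn, a rotation vector about the tool's x, y, z in degrees. In form: [{"gripper": .., "x": .., "y": .., "z": .., "wx": .., "wy": .., "wz": ..}, ...]. A call has 1 to 5 rows; each row is the pose to reach, as a shift and turn from the pose commanded when the call began, along the tool's axes at that moment; what a row does not reach only later rows make up. A row lasts 1/8 s, in which the tool goes at most 62.5 mm and 10.7 degrees, less where a joint would pass 70% of its speed; a pose out of reach is approached as far as the arm can. A call with a gripper value outside its range is refused whole. The fingers move at their own pace and stop on an object; "force" is the grip in N (left out, the last holds). Time passes only in rows, so rows that repeat a pose let the fingers close. It gives the time, the measured TCP pose, the force and the opening at its end, in the units of the state.
- manip.state(): the state, without advancing time (a new reading comes with each control period).
- manip.snapshot(name): name is "scene" or "side" or "wrist"; returns the picture (480x640x3 uint8, blue, green, red); there is no depth.
- manip.get_calibration(name): a dict with "fovy" (degrees; the focal length in pixels is half the picture's height over the tangent of half this angle, whatever the lens; pixels are square), "cx", "cy" (the principal point, pixels), "k1" (the pictures are not rectified: a ray, as slopes to the right and down, at radius r is drawn at 1 + k1 r^2 times it, then the intrinsics apply), "R" (3x3) and "t" (3): a world point X has camera coordinates R X + t. Camera axes: x right, y down, z forward; pixel columns grow to the right and rows downward; lengths in m; the calibration is good to about 2 mm. A picture is of the moment at which its call begins: read the wrist's pose just before it. get_calibration takes no time and is no camera call; for the wrist camera it gives the pose at the moment of the call.
- manip.close_job(): hands the job in, once; it reports no verdict.
Trained networks look in the newest picture that a camera, given by its name, has taken for a name from the list of things; names that differ only in an ending like _2 or _b are one class to them, and where a whole thing is asked for, a point or a joint stands for the part that bears it (a point fixed in the world has none). Each returns a list of dicts, best first, with "confidence" (0 to 1); they miss things now and then, are a little off and sometimes report something else, mostly with a low value. They report only what shows in the picture. A call takes as long as a camera call. They do not tell look-alikes from the thing itself.
- manip.outline_of(camera, thing): "mask" (480x640 bool, what is visible of it) and "extent" ([left, top, right, bottom] in pixels, round what is visible of it).
The state is a dict: "t": time; "q": joint angles; "joint_velocities": joint speeds; "effort": joint torques, N m; "tcp_pos": TCP position; "ee_rot": TCP orientation; "wrist_force": force on the tool from outside, world axes, zero at the start; "torque": the same for the moment, N m; "gripper_width": opening from 0.0 (shut) to 1.0 (fully open).
Only numpy, scipy, OpenCV 4.12 (cv2) and the standard library are available. Lean on these libraries where they do the work, as an engineer would, in place of code of your own. Each camera call takes 0.05 s, during which the arm holds its last target. There are 200 camera calls.

## Working session

There is one attempt and no reset: what is moved stays moved. The work goes in short steps, Python scripts to look and compute and a tool call to move; the robot and the scene stay as the last step left them, time stands still between calls to the robot, and variables do not carry over. Pictures are saved under pics/ and viewed, about 12 in all and at most 16, crops included, and the job is handed in when it is done.

Besides the shell and the picture viewer there is one more tool, called after ">>>" in YAML: its name, and indented under it one key for each argument. move_arm: Moves the arm, as the interface text tells. Its arguments: {"type":"object","properties":{"series":{"type":"array"},"force":{"type":"number"}},"required":["series"]}

```bash
ls; mkdir -p pics; python3 - <<'E'
from cell import manip
import cv2,numpy as np
s=manip.state();print({k:np.round(v,3) for k,v in s.items()})
for c in("scene","side","wrist"):
    k=manip.get_calibration(c);print(c,{a:np.round(b,3).tolist() for a,b in k.items()})
    cv2.imwrite(f"pics/{c}0.png",manip.snapshot(c))
E
```

```text
pics
{'t': np.float64(0.0), 'q': array([ 1.131,  0.522, -0.036,  1.6  ,  0.021,  1.021, -0.113]), 'joint_velocities': array([-0.002, -0.   ,  0.   , -0.001,  0.002,  0.   , -0.   ]), 'effort': array([ 1.0000e-03, -9.2711e+01,  1.9790e+00, -3.6994e+01,  1.8000e-02,
        8.0000e-03, -0.0000e+00]), 'tcp_pos': array([ 0.226, -0.582,  0.256]), 'ee_rot': array([-0.001,  0.983,  0.184, -0.   ]), 'wrist_force': array([ 0.024,  0.661, -0.285]), 'torque': array([ 0.026,  0.013, -0.001]), 'gripper_width': np.float64(0.999)}
scene {'fovy': 52.531, 'cx': 313.598, 'cy': 240.208, 'k1': -0.073, 'R': [[0.758, 0.652, -0.004], [0.359, -0.423, -0.832], [-0.545, 0.629, -0.554]], 't': [-0.277, -0.083, 1.358]}
side {'fovy': 48.42, 'cx': 313.363, 'cy': 252.764, 'k1': -0.081, 'R': [[-1.0, 0.009, 0.006], [0.002, 0.7, -0.714], [-0.01, -0.714, -0.7]], 't': [0.416, 0.156, 0.948]}
wrist {'fovy': 58.611, 'cx': 323.449, 'cy': 237.911, 'k1': -0.066, 'R': [[0.363, -0.932, -0.002], [-0.89, -0.347, 0.296], [-0.276, -0.106, -0.955]], 't': [-0.624, -0.039, 0.38]}
```

View pics/scene0.png

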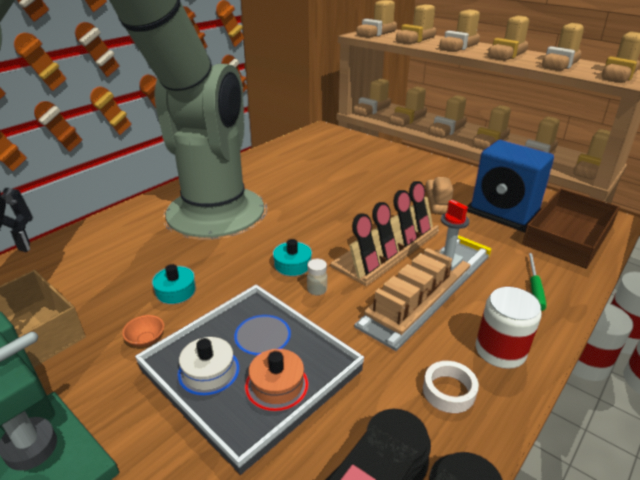

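View pics/side0.png

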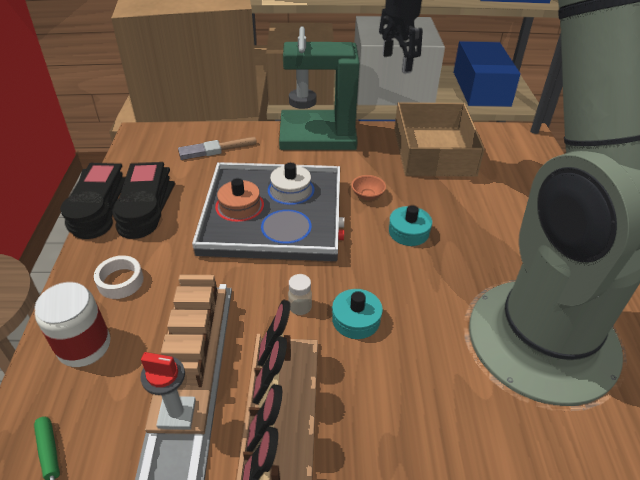

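Four soles are on the easel. The scene view has the copper pot at (276,375) in the red ring, the white pot at (206,362) and the empty blue ring at (262,335). The rack runs from about (395,300) to the knob at (455,212). The teal pots are look-alikes. Next I'll measure positions.

```bash
cat > h.py <<'E'
from cell import manip
import cv2,numpy as np
from scipy.optimize import minimize,least_squares
from scipy.spatial.transform import Rotation as Rot
def K(c):
    f=240/np.tan(np.radians(c["fovy"])/2); return f
def proj(c,X):
    p=np.atleast_2d(X)@np.array(c["R"]).T+c["t"]; s=p[:,:2]/p[:,2:]
    s=s*(1+c["k1"]*(s**2).sum(1,keepdims=True)); return s*K(c)+[c["cx"],c["cy"]]
def unproj(c,uv,z):
    d=(np.atleast_2d(uv)-[c["cx"],c["cy"]])/K(c); s=d.copy()
    for _ in range(10): s=d/(1+c["k1"]*(s**2).sum(1,keepdims=True))
    R=np.array(c["R"]); r=np.c_[s,np.ones(len(s))]@R; o=-R.T@np.array(c["t"])
    return o+r*((np.asarray(z)-o[2])/r[:,2])[:,None]
def render(c,pieces):
    m=np.zeros((480,640),np.uint8)
    for P in pieces: cv2.fillConvexPoly(m,cv2.convexHull(np.round(proj(c,P)*16).astype(np.int32)),1,shift=4)
    return m>0
A=np.linspace(0,2*np.pi,40,endpoint=False)
def cyl(r,z0,z1): return np.array([[r*np.cos(a),r*np.sin(a),z] for z in(z0,z1) for a in A])
def box(x0,x1,y0,y1,z0,z1): return np.array([[x,y,z] for x in(x0,x1) for y in(y0,y1) for z in(z0,z1)])
def pose(pieces,x,y,z,yaw=0):
    R=Rot.from_euler('z',yaw).as_matrix(); return [P@R.T+[x,y,z] for P in pieces]
def fit(pieces,views,p0,z,step=.01):
    "views: list of (calib, mask); fits x,y(,yaw) by IoU"
    def cost(p): 
        v=0
        for c,m in views:
            r=render(c,pose(pieces,p[0],p[1],z,p[2] if len(p)>2 else 0)); v-=(r&m).sum()/max(1,(r|m).sum())
        return v/len(views)
    S=np.vstack([p0]+[np.array(p0)+np.eye(len(p0))[i]*(step if i<2 else .1) for i in range(len(p0))])
    r=minimize(cost,p0,method='Nelder-Mead',options=dict(initial_simplex=S,xatol=1e-4,fatol=1e-4)); return r.x,-r.fun
POT=[cyl(.044,0,.034),cyl(.045,.033,.037),cyl(.013,.037,.067)]
def look(cam):
    c=manip.get_calibration(cam); im=manip.snapshot(cam); return c,im
def circle(pts,r):
    f=lambda p: np.hypot(pts[:,0]-p[0],pts[:,1]-p[1])-r
    return least_squares(f,pts[:,:2].mean(0),loss='soft_l1',f_scale=.003)
def delta(pos,yaw=None):
    "print shift in tool axes (cm) to world position pos, tool pointing down, jaw(y) axis at world yaw angle"
    s=manip.state(); q=s["ee_rot"]; R=Rot.from_quat([q[1],q[2],q[3],q[0]])
    d=R.inv().apply(np.array(pos)-s["tcp_pos"])*100
    out=[d.round(2)]
    if yaw is not None:
        best=None
        for k in(0,np.pi):
            y=np.array([np.cos(yaw+k),np.sin(yaw+k),0]); zt=np.array([0,0,-1.]); T=np.c_[np.cross(y,zt),y,zt]
            w=np.degrees((R.inv()*Rot.from_matrix(T)).as_rotvec())
            if best is None or np.linalg.norm(w)<np.linalg.norm(best): best=w
        out.append(best.round(2))
    print("tcp",s["tcp_pos"].round(4),"t",round(float(s["t"]),2),"d",*out)
E
python3 - <<'E'
from h import *
import pickle
D={}
for cam in("scene","side"):
    c,im=look(cam); D[cam]=(c,im,{})
    for n in("hotplate","pot_copper","pot_white","mark_hot","mark_free","mark_wait","easel","sole0","rail","rack","clamp"):
        r=manip.outline_of(cam,n); D[cam][2][n]=r
        print(cam,n,[(round(float(d["confidence"]),2),[int(v) for v in d["extent"]],int(d["mask"].sum())) for d in r])
pickle.dump(D,open("d.pkl","wb"))
E
```

```text
scene hotplate [(0.97, [136, 284, 364, 473], 15735)]
scene pot_copper [(0.88, [271, 240, 310, 274], 1055), (0.87, [250, 350, 303, 403], 2528), (0.59, [155, 265, 199, 304], 1346)]
scene pot_white [(0.72, [180, 338, 235, 387], 2375)]
scene mark_hot [(0.65, [246, 377, 307, 410], 562), (0.2, [333, 207, 437, 284], 1808)]
scene mark_free [(0.88, [232, 316, 291, 356], 1690)]
scene mark_wait [(0.85, [179, 357, 240, 394], 435), (0.34, [446, 198, 468, 226], 422)]
scene easel [(0.95, [331, 197, 438, 284], 2212)]
scene sole0 [(0.91, [368, 200, 397, 260], 848), (0.91, [395, 192, 415, 247], 765), (0.66, [349, 215, 378, 279], 929), (0.6, [409, 176, 431, 235], 709)]
scene rail [(0.87, [355, 200, 491, 351], 7458)]
scene rack [(0.61, [362, 198, 470, 334], 5369)]
scene clamp [(0.71, [446, 199, 466, 225], 428)]
side hotplate [(0.85, [190, 164, 344, 260], 8189)]
side pot_copper [(0.62, [334, 289, 386, 336], 2076), (0.58, [217, 177, 258, 221], 1388), (0.58, [389, 207, 430, 247], 1374)]
side pot_white [(0.85, [274, 160, 310, 202], 1233)]
side mark_hot [(0.64, [217, 200, 265, 224], 150)]
side mark_free [(0.57, [260, 211, 311, 241], 1296)]
side mark_wait [(0.47, [268, 183, 314, 203], 271)]
side easel [(0.69, [238, 334, 320, 480], 6301)]
side sole0 [(0.92, [253, 336, 284, 403], 1050), (0.92, [242, 427, 276, 478], 1028), (0.76, [259, 296, 290, 367], 790), (0.69, [242, 383, 282, 452], 1082)]
side rail []
side rack [(0.93, [140, 271, 226, 434], 9150)]
side clamp [(0.64, [141, 352, 176, 387], 977)]
```

```bash
python3 - <<'E'
from h import *
import pickle
D=pickle.load(open("d.pkl","rb")); V=lambda n,i=dict(): [(D[c][0],D[c][2][n][i.get(c,0)]["mask"]) for c in D if D[c][2][n]]
cs,cd=D["scene"][0],D["side"][0]
for n,i in(("pot_copper",{"scene":1,"side":1}),("pot_white",{})):
    v=V(n,i); e=D["scene"][2][n][i.get("scene",0)]["extent"]
    p0=unproj(cs,[[(e[0]+e[2])/2,(e[1]+e[3])/2]],.055)[0,:2]
    for vv in (v,v[:1],v[1:]): x,s=fit(POT,vv,p0,.03); print(n,x.round(4),round(s,3))
# rings by colour
for cam in D:
    c,im,r=D[cam]; hsv=cv2.cvtColor(im,cv2.COLOR_BGR2HSV)
    for n in("mark_hot","mark_wait","mark_free"):
        m=r[n][0]["mask"]; m=cv2.dilate(m.astype(np.uint8),np.ones((5,5)))>0
        h,s,v=cv2.split(hsv)
        col=((h<6)|(h>174))&(s>170)&(v>100) if n=="mark_hot" else (h>105)&(h<130)&(s>120)&(v>90)
        ys,xs=np.nonzero(m&col); P=unproj(c,np.c_[xs,ys],.03); q=circle(P,.0505)
        print(cam,n,len(P),q.x.round(4),"rms",np.sqrt(np.mean(q.fun**2)).round(4), np.hypot(*(P[:,:2]-q.x).T).mean().round(4))
HP=[box(-.145,.145,-.14,.14,0,.044)]
x,s=fit(HP,V("hotplate"),[.45,-.2,0.],0); print("hotplate",x.round(4),round(s,3))
RAIL=[box(-.05,.05,-.13,.28,0,.018),box(-.026,.026,-.104,.104,.018,.082),cyl(.012,0.018,.15)+[0,.148,0]]
m=D["scene"][2]["rail"][0]["mask"]
p=unproj(cs,[[395,300],[455,260]],.03);print(p.round(3))
for y0 in(-.3,0,.3):
    x,s=fit(RAIL,[(cs,m)],[*(p[0,:2]+[0,.05]),y0],0); print("rail",x.round(4),round(s,3))
for cam in D: print(cam,"knob at z.175",[unproj(D[cam][0],[[(e[0]+e[2])/2,(e[1]+e[3])/2]],.165)[0].round(3) for e in [D[cam][2]["clamp"][0]["extent"]]])
o=D["scene"][1].copy(); 
cv2.imwrite("pics/rk.png",np.hstack([cv2.resize(D["scene"][1][160:360,320:500],None,fx=2.9,fy=2.9,interpolation=2)[:580,:],cv2.resize(D["side"][1][260:480,130:330],None,fx=2.63,fy=2.63)[:580,:]])[:,:1000])
im=cv2.imread("pics/rk.png");cv2.imwrite("pics/rk.png",cv2.resize(im,(800,int(im.shape[0]*800/im.shape[1]))))
E
```

```text
pot_copper [ 0.5743 -0.3388] 0.938
pot_copper [ 0.5738 -0.337 ] 0.966
pot_copper [ 0.5744 -0.3424] 0.947
pot_white [ 0.4642 -0.3944] 0.932
pot_white [ 0.4637 -0.3934] 0.974
pot_white [ 0.4635 -0.4014] 0.913
scene mark_hot 280 [ 0.5755 -0.3401] rms 0.0014 0.0506
scene mark_wait 332 [ 0.4646 -0.3958] rms 0.0018 0.0506
scene mark_free 325 [ 0.4711 -0.2714] rms 0.0018 0.051
side mark_hot 80 [ 0.5755 -0.3431] rms 0.0009 0.0505
side mark_wait 133 [ 0.4645 -0.3987] rms 0.0016 0.0504
side mark_free 238 [ 0.4718 -0.2753] rms 0.0015 0.0508
hotplate [ 0.5023 -0.3354 -0.0581] 0.626
[[ 0.609 -0.027  0.03 ]
 [ 0.638  0.18   0.03 ]]
rail [ 0.6234  0.0133 -0.019 ] 0.915
rail [ 0.6242  0.014  -0.0162] 0.917
rail [ 0.6236  0.014  -0.0169] 0.916
scene knob at z.175 [array([0.632, 0.155, 0.165])]
side knob at z.175 [array([0.625, 0.168, 0.165])]Traceback (most recent call last):
  File "<stdin>", line 27, in <module>
    return _nx.concatenate(arrs, 1, dtype=dtype, casting=casting)
           ~~~~~~~~~~~~~~~^^^^^^^^^^^^^^^^^^^^^^^^^^^^^^^^^^^^^^^
ValueError: all the input array dimensions except for the concatenation axis must match exactly, but along dimension 0, the array at index 0 has size 580 and the array at index 1 has size 579
```

```bash
python3 - <<'E'
from h import *
delta([.574,-.340,.16],-1.2)
s=manip.state();q=s["ee_rot"];R=Rot.from_quat([q[1],q[2],q[3],q[0]]);print(R.as_matrix().round(3))
print((R.inv().apply([[-.1027,.0664,0],[.112,.056,0]])*100).round(2))
import pickle
D=pickle.load(open("d.pkl","rb"))
a=cv2.resize(D["scene"][1][160:360,320:500],(400,444),interpolation=2);b=cv2.resize(D["side"][1][258:480,130:330],(400,444),interpolation=2)
cv2.imwrite("pics/rk.png",np.hstack([a,b]))
E
```

```text
tcp [ 0.2259 -0.5828  0.2563] t 1.35 d [ 41.23 -10.05   9.63] [ 0.   -0.   -0.06]
[[ 0.932  0.361  0.   ]
 [ 0.361 -0.932 -0.   ]
 [ 0.     0.    -1.   ]]
[[-7.18 -9.9  -0.  ]
 [12.47 -1.17  0.  ]]
```

View pics/rk.png

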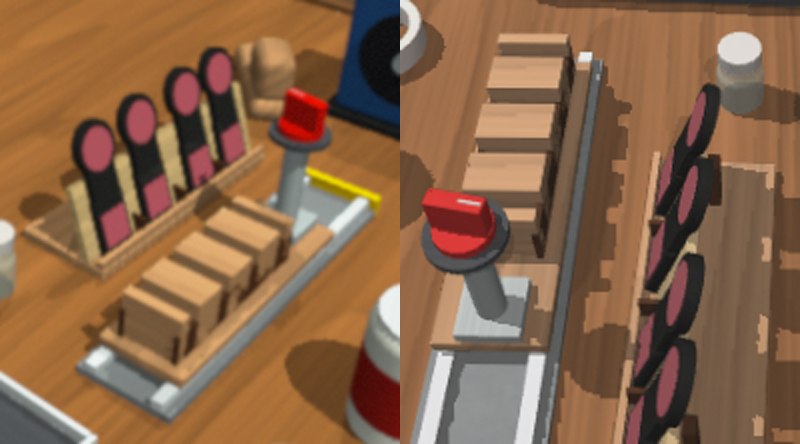

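>>> move_arm:
  series:
    - {"x": 6,"y": -1.5,"gripper": 7}
    - {"x": 12,"y": -3}
    - {"x": 18,"y": -4.5}
    - {"x": 24,"y": -6}
    - {"x": 30,"y": -7.5}
  force: 30

```text
validation failed for argument at $.se...
```

>>> move_arm:
  series:
    - {"x": 5,"y": -1.2,"z": 2}
    - {"x": 9,"y": -2.2,"z": 5}
    - {"x": 11.2,"y": -2.6,"z": 8}
    - {"x": 11.2,"y": -2.6,"z": 8}
    - {"x": 11.2,"y": -2.6,"z": 8}

```text
validation failed for argument at $.se...
```

```bash
python3 - <<'E'
from h import *
c,im=look("wrist"); cv2.imwrite("pics/w1.png",im)
delta([.574,-.340,.097],-1.2)
r=manip.outline_of("wrist","pot_copper")
for d in r: print(d["confidence"],d["extent"])
x,s=fit(POT,[(c,r[0]["mask"])],[.574,-.34],.03);print(x.round(4),s)
E
```

```text
tcp [ 0.2258 -0.5828  0.2563] t 1.4 d [ 41.23 -10.05  15.93] [-0.   -0.   -0.06]
0.83 [0.5, 40.9, 47.5, 143.9]
[ 0.574 -0.34 ] -0.0
```

View pics/w1.png

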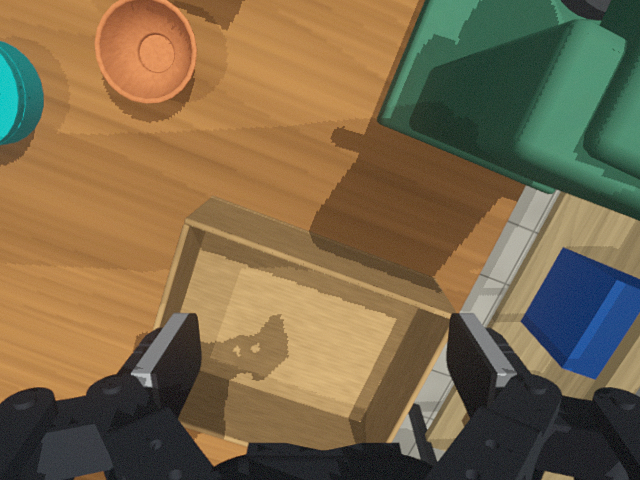

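>>> move_arm:
  series:
    - {"gripper": 7,"x": 3.1,"y": -3.9,"z": 0,"wx": 0,"wy": 0,"wz": 0}
    - {"gripper": 7,"x": 6.2,"y": -7.8,"z": 0,"wx": 0,"wy": 0,"wz": 0}
    - {"gripper": 7,"x": 9.3,"y": -11.7,"z": 0,"wx": 0,"wy": 0,"wz": 0}
    - {"gripper": 7,"x": 12.5,"y": -15.5,"z": 0,"wx": 0,"wy": 0,"wz": 0}
  force: 30

```text
t: 1.95
tcp_pos: [0.2867, -0.3916, 0.2565]
ee_rot: [0.0, 0.983, 0.184, 0.0]
wrist_force: [1.4, -1.4, -0.1]
gripper_width: 0.818
```

>>> move_arm:
  series:
    - {"gripper": 7,"x": 6,"y": 1.1,"z": 1,"wx": 0,"wy": 0,"wz": 0}
    - {"gripper": 7,"x": 12,"y": 2.2,"z": 2,"wx": 0,"wy": 0,"wz": 0}
    - {"gripper": 7,"x": 18,"y": 3.4,"z": 3,"wx": 0,"wy": 0,"wz": 0}
    - {"gripper": 7,"x": 22,"y": 4,"z": 4,"wx": 0,"wy": 0,"wz": 0}
    - {"gripper": 7,"x": 22,"y": 4,"z": 4,"wx": 0,"wy": 0,"wz": 0}

```text
t: 2.58
tcp_pos: [0.5085, -0.3487, 0.215]
ee_rot: [-0.001, 0.983, 0.186, 0.0]
wrist_force: [-0.8, 0.5, -0.5]
gripper_width: 0.817
```

```bash
python3 - <<'E'
from h import *
c,im=look("wrist"); cv2.imwrite("pics/w2.png",im)
delta([.574,-.340,.097],-1.2)
r=manip.outline_of("wrist","pot_copper")
for d in r:
  print(d["confidence"],d["extent"])
  x,s=fit(POT,[(c,d["mask"])],[.574,-.34],.03);print(x.round(4),s)
E
```

```text
tcp [ 0.5068 -0.3499  0.2155] t 2.62 d [ 6.63  1.53 11.84] [-0.06  0.03  0.05]
0.93 [105.0, 455.8, 147.2, 479.2]
[ 0.574 -0.34 ] -0.0
0.63 [276.7, 43.9, 420.9, 196.4]
[ 0.5752 -0.3387] 0.9787009231453676
```

View pics/w2.png

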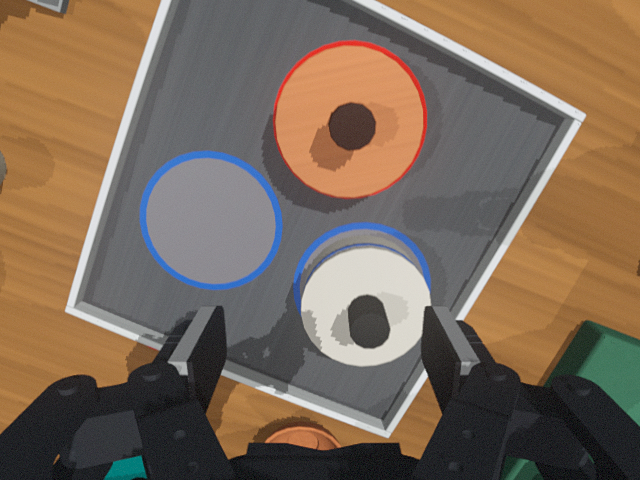

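The wrist view confirms it: copper pot in the red ring at (350,125), free ring at (210,220), white pot at (367,310). I'll descend onto the copper knob and grip it.

>>> move_arm:
  series:
    - {"gripper": 7,"x": 4,"y": 0.9,"z": 2,"wx": 0,"wy": 0,"wz": 0}
    - {"gripper": 7,"x": 6.7,"y": 1.5,"z": 6,"wx": 0,"wy": 0,"wz": 0}
    - {"gripper": 7,"x": 6.7,"y": 1.5,"z": 10,"wx": 0,"wy": 0,"wz": 0}
    - {"gripper": 7,"x": 6.7,"y": 1.5,"z": 11.8,"wx": 0,"wy": 0,"wz": 0}
    - {"gripper": 7,"x": 6.7,"y": 1.5,"z": 11.8,"wx": 0,"wy": 0,"wz": 0}

```text
t: 3.3
tcp_pos: [0.5729, -0.3413, 0.0982]
ee_rot: [-0.0, 0.983, 0.183, -0.001]
wrist_force: [0.6, 0.3, 0.1]
gripper_width: 0.821
```

>>> move_arm:
  series:
    - {"gripper": 2,"x": 0,"y": 0,"z": 0,"wx": 0,"wy": 0,"wz": 0}
    - {"gripper": 2,"x": 0,"y": 0,"z": 0,"wx": 0,"wy": 0,"wz": 0}
    - {"gripper": 2,"x": 0,"y": 0,"z": 0,"wx": 0,"wy": 0,"wz": 0}
    - {"gripper": 2,"x": 0,"y": 0,"z": 0,"wx": 0,"wy": 0,"wz": 0}
    - {"gripper": 2,"x": 0,"y": 0,"z": 0,"wx": 0,"wy": 0,"wz": 0}

```text
t: 3.92
tcp_pos: [0.5743, -0.341, 0.0997]
ee_rot: [0.001, 0.983, 0.184, 0.001]
wrist_force: [-1.9, 0.3, 10.4]
gripper_width: 0.291
```

```bash
python3 - <<'E'
from h import *
c,im=look("wrist"); delta([.4714,-.2730,.097],-1.2); print(manip.state()["gripper_width"])
hsv=cv2.cvtColor(im,cv2.COLOR_BGR2HSV);h,s,v=cv2.split(hsv)
r=manip.outline_of("wrist","mark_free")
for d in r:
  print(d["confidence"],d["extent"])
  m=cv2.dilate(d["mask"].astype(np.uint8),np.ones((7,7)))>0
  ys,xs=np.nonzero(m&(h>105)&(h<130)&(s>120)&(v>90));P=unproj(c,np.c_[xs,ys],.03)
  if len(P)>30: q=circle(P,.0505);print(q.x.round(4),len(P),np.sqrt(np.mean(q.fun**2)))
c,im=look("scene")
r=manip.outline_of("scene","pot_copper")
for d in r:
  x,s=fit(POT,[(c,d["mask"])],[.574,-.34],.03);print(x.round(4),s)
E
```

```text
tcp [ 0.5743 -0.341   0.0997] t 3.98 d [ -7.14 -10.05   0.25] [ 0.07 -0.05 -0.07]
0.292236840090738
0.98 [34.6, 308.2, 219.3, 468.0]
[ 0.4715 -0.2727] 2690 0.0014790510859311937
[ 0.574 -0.34 ] -0.0
[ 0.574 -0.34 ] -0.0
[ 0.5743 -0.3365] 0.7620874904067536
```

>>> move_arm:
  series:
    - {"gripper": 2,"x": -1,"y": -1.4,"z": -0.1,"wx": 0,"wy": 0,"wz": 0}
    - {"gripper": 2,"x": -2.5,"y": -3.5,"z": -0.1,"wx": 0,"wy": 0,"wz": 0}
    - {"gripper": 2,"x": -4,"y": -5.6,"z": -0.1,"wx": 0,"wy": 0,"wz": 0}
    - {"gripper": 2,"x": -5.5,"y": -7.7,"z": -0.1,"wx": 0,"wy": 0,"wz": 0}
    - {"gripper": 2,"x": -6.8,"y": -9.5,"z": -0.1,"wx": 0,"wy": 0,"wz": 0}

```text
t: 4.75
tcp_pos: [0.4755, -0.2762, 0.0997]
ee_rot: [0.0, 0.983, 0.184, 0.0]
wrist_force: [1.4, 0.1, -4.3]
gripper_width: 0.291
```

>>> move_arm:
  series:
    - {"gripper": 2,"x": -0.4,"y": -0.5,"z": 0,"wx": 0,"wy": 0,"wz": 0}
    - {"gripper": 2,"x": -0.4,"y": -0.5,"z": 0,"wx": 0,"wy": 0,"wz": 0}

```text
t: 5.0
tcp_pos: [0.4709, -0.2736, 0.0997]
ee_rot: [0.0, 0.983, 0.184, 0.0]
wrist_force: [-2.6, 1.2, 5.1]
gripper_width: 0.293
```

```bash
python3 - <<'E'
from h import *
delta([.4714,-.2730,.097],-1.2); print(manip.state()["gripper_width"],manip.state()["wrist_force"])
for cam in("scene","side"):
  c,im=look(cam)
  for n in("pot_copper","pot_white"):
   for d in manip.outline_of(cam,n):
    x,s=fit(POT,[(c,d["mask"])],[.4715,-.273] if n=="pot_copper" else [.464,-.395],.03)
    if s>.5: print(cam,n,x.round(4),s)
E
```

```text
tcp [ 0.4709 -0.2736  0.0997] t 5.0 d [ 0.07 -0.04  0.27] [ 0.02 -0.01 -0.06]
0.2926939936104529 [-2.55629352  1.24136376  5.06130366]
scene pot_copper [ 0.47   -0.2702] 0.8133068520357497
scene pot_white [ 0.4628 -0.3938] 0.9592502037489813
side pot_copper [ 0.4731 -0.2773] 0.8177247014456317
```

>>> move_arm:
  series:
    - {"gripper": 7,"x": 0,"y": 0,"z": 0,"wx": 0,"wy": 0,"wz": 0}
    - {"gripper": 7,"x": 0,"y": 0,"z": 0,"wx": 0,"wy": 0,"wz": 0}
    - {"gripper": 7,"x": 0,"y": 0,"z": 0,"wx": 0,"wy": 0,"wz": 0}
    - {"gripper": 7,"x": 0,"y": 0,"z": -4,"wx": 0,"wy": 0,"wz": 0}
    - {"gripper": 7,"x": 0,"y": 0,"z": -10,"wx": 0,"wy": 0,"wz": 0}

```text
t: 5.92
tcp_pos: [0.47, -0.273, 0.1993]
ee_rot: [-0.001, 0.983, 0.184, -0.001]
wrist_force: [0.4, -0.3, -0.9]
gripper_width: 0.819
```

>>> move_arm:
  series:
    - {"gripper": 7,"x": -4,"y": 2.6,"z": 0,"wx": 0,"wy": 0,"wz": 0}
    - {"gripper": 7,"x": -8,"y": 5.2,"z": 0,"wx": 0,"wy": 0,"wz": 0}
    - {"gripper": 7,"x": -10,"y": 9,"z": 0,"wx": 0,"wy": 0,"wz": 0}
    - {"gripper": 7,"x": -10,"y": 11,"z": 0,"wx": 0,"wy": 0,"wz": 0}
    - {"gripper": 7,"x": -10,"y": 11,"z": 0,"wx": 0,"wy": 0,"wz": 0}

```text
t: 6.55
tcp_pos: [0.417, -0.4132, 0.199]
ee_rot: [0.0, 0.983, 0.183, -0.0]
wrist_force: [-0.9, -0.5, -0.2]
gripper_width: 0.822
```

```bash
cat > pots.py <<'E'
from h import *
def pots(cams,names=("pot_copper","pot_white"),G={"pot_copper":[.4715,-.273],"pot_white":[.464,-.396]}):
  for cam in cams:
   c,im=look(cam)
   for n in names:
    for d in manip.outline_of(cam,n):
     x,s=fit(POT,[(c,d["mask"])],G[n],.03)
     if s>.5: print(cam,n,x.round(4),round(s,3))
   h,s,v=cv2.split(cv2.cvtColor(im,cv2.COLOR_BGR2HSV))
   for n in("mark_hot","mark_free"):
    for d in manip.outline_of(cam,n)[:1]:
     m=cv2.dilate(d["mask"].astype(np.uint8),np.ones((7,7)))>0
     col=((h<6)|(h>174))&(s>170)&(v>100) if n=="mark_hot" else (h>105)&(h<130)&(s>120)&(v>90)
     ys,xs=np.nonzero(m&col)
     if len(xs)>40:
       q=circle(unproj(c,np.c_[xs,ys],.03),.0505);print(cam,n,q.x.round(4),len(xs),np.sqrt(np.mean(q.fun**2)).round(4))
E
python3 - <<'E'
from pots import *
pots(["wrist"])
delta([.464,-.396,.0985],-1.2)
E
```

```text
wrist pot_copper [ 0.4728 -0.2727] 0.985
wrist pot_white [ 0.4651 -0.3963] 0.974
wrist mark_hot [ 0.5758 -0.3405] 1049 0.0013
wrist mark_free [ 0.4718 -0.2723] 1678 0.0014
tcp [ 0.4173 -0.4114  0.1994] t 6.8 d [ 4.91  0.26 10.09] [-0.01 -0.   -0.01]
```

>>> move_arm:
  series:
    - {"gripper": 7,"x": 4,"y": 0.3,"z": 2,"wx": 0,"wy": 0,"wz": 0}
    - {"gripper": 7,"x": 5,"y": 0.3,"z": 6,"wx": 0,"wy": 0,"wz": 0}
    - {"gripper": 7,"x": 5,"y": 0.3,"z": 10,"wx": 0,"wy": 0,"wz": 0}
    - {"gripper": 4,"x": 5,"y": 0.3,"z": 10,"wx": 0,"wy": 0,"wz": 0}
    - {"gripper": 2,"x": 5,"y": 0.3,"z": 10,"wx": 0,"wy": 0,"wz": 0}

```text
t: 7.42
tcp_pos: [0.4653, -0.3971, 0.1008]
ee_rot: [0.001, 0.983, 0.184, 0.0]
wrist_force: [-1.0, -1.0, -0.2]
gripper_width: 0.403
```

>>> move_arm:
  series:
    - {"gripper": 2,"x": 0,"y": 0,"z": 0,"wx": 0,"wy": 0,"wz": 0}
    - {"gripper": 2,"x": 0,"y": 0,"z": 0,"wx": 0,"wy": 0,"wz": 0}
    - {"gripper": 2,"x": 0,"y": 0,"z": 0,"wx": 0,"wy": 0,"wz": 0}

```text
t: 7.8
tcp_pos: [0.4655, -0.3974, 0.1013]
ee_rot: [0.001, 0.983, 0.184, 0.001]
wrist_force: [-1.0, 2.2, 9.6]
gripper_width: 0.294
```

```bash
python3 - <<'E'
from pots import *
pots(["scene"],["pot_white"])
delta([.5758,-.3407,.0985],-1.2); print(manip.state()["gripper_width"],manip.state()["wrist_force"])
E
```

```text
scene pot_white [ 0.4644 -0.3956] 0.796
scene mark_hot [ 0.5752 -0.3398] 388 0.0013
scene mark_free [ 0.472  -0.2718] 264 0.0018
tcp [ 0.4655 -0.3974  0.1013] t 8.0 d [12.34 -1.31  0.29] [ 0.13 -0.08 -0.07]
0.29040403186152025 [-1.37508588  2.05558247  8.61530432]
```

>>> move_arm:
  series:
    - {"gripper": 2,"x": 1.5,"y": -0.2,"z": -0.1,"wx": 0,"wy": 0,"wz": 0}
    - {"gripper": 2,"x": 4,"y": -0.4,"z": -0.1,"wx": 0,"wy": 0,"wz": 0}
    - {"gripper": 2,"x": 7,"y": -0.7,"z": -0.1,"wx": 0,"wy": 0,"wz": 0}
    - {"gripper": 2,"x": 10,"y": -1,"z": -0.1,"wx": 0,"wy": 0,"wz": 0}
    - {"gripper": 2,"x": 12,"y": -1.3,"z": -0.1,"wx": 0,"wy": 0,"wz": 0}

```text
t: 8.62
tcp_pos: [0.5747, -0.34, 0.1013]
ee_rot: [0.001, 0.983, 0.185, 0.001]
wrist_force: [-4.8, -3.6, 9.2]
gripper_width: 0.294
```

>>> move_arm:
  series:
    - {"gripper": 2,"x": 0.35,"y": 0,"z": 0,"wx": 0,"wy": 0,"wz": 0}
    - {"gripper": 2,"x": 0.35,"y": 0,"z": 0,"wx": 0,"wy": 0,"wz": 0}
    - {"gripper": 7,"x": 0.35,"y": 0,"z": 0,"wx": 0,"wy": 0,"wz": 0}
    - {"gripper": 7,"x": 0.35,"y": 0,"z": 0,"wx": 0,"wy": 0,"wz": 0}
    - {"gripper": 7,"x": 0.35,"y": 0,"z": 0,"wx": 0,"wy": 0,"wz": 0}

```text
t: 9.25
tcp_pos: [0.5755, -0.3399, 0.1002]
ee_rot: [-0.0, 0.983, 0.184, -0.0]
wrist_force: [0.1, 0.5, -0.2]
gripper_width: 0.819
```

>>> move_arm:
  series:
    - {"gripper": 7,"x": 0,"y": 0,"z": -4,"wx": 0,"wy": 0,"wz": 0}
    - {"gripper": 7,"x": 0,"y": 0,"z": -10,"wx": 0,"wy": 0,"wz": 0}
    - {"gripper": 7,"x": -4,"y": -3,"z": -13,"wx": 0,"wy": 0,"wz": 0}
    - {"gripper": 7,"x": -8,"y": -6,"z": -16,"wx": 0,"wy": 0,"wz": 0}
    - {"gripper": 7,"x": -8,"y": -6,"z": -16,"wx": 0,"wy": 0,"wz": 0}

```text
t: 9.88
tcp_pos: [0.4772, -0.3135, 0.2631]
ee_rot: [0.001, 0.983, 0.183, 0.001]
wrist_force: [1.9, -1.0, 0.7]
gripper_width: 0.825
```

```bash
python3 - <<'E'
from pots import *
G={"pot_copper":[.4715,-.273],"pot_white":[.5755,-.341]}
pots(["wrist","scene","side"],G=G)
E
```

```text
wrist pot_copper [ 0.4724 -0.2729] 0.963
wrist pot_white [ 0.5783 -0.3375] 0.983
wrist mark_hot [ 0.5762 -0.3408] 995 0.0011
wrist mark_free [ 0.4724 -0.2728] 1230 0.0014
scene pot_copper [ 0.4721 -0.2722] 0.928
scene pot_white [ 0.5752 -0.3351] 0.94
scene mark_hot [ 0.5755 -0.3401] 266 0.0013
scene mark_free [ 0.4718 -0.2717] 205 0.0018
side pot_copper [ 0.4711 -0.2788] 0.905
side pot_white [ 0.5783 -0.3401] 0.942
side mark_hot [ 0.5755 -0.3432] 76 0.0009
side mark_free [ 0.4719 -0.275 ] 159 0.0015
```

```bash
cat >> h.py <<'E'
def sole_model(tilt=np.radians(20)):
    # outline (y,z) in sole frame, split to convex pieces; tilt: top towards -x
    toe=[[ .028*np.cos(a),.112+.028*np.sin(a)] for a in np.linspace(-.3,np.pi+.3,25)]
    P=[[[-.022,0],[.022,0],[.020,.06],[-.020,.06]],[[-.020,.06],[.020,.06],[.028,.112],[-.028,.112]],toe]
    c,s=np.cos(tilt),np.sin(tilt); T=np.array([[c,0,-s],[0,1,0],[s,0,c]])
    return [np.array([[x,y,z] for x in(-.005,.005) for y,z in p])@T.T for p in P]
E
python3 - <<'E'
from h import *
import pickle
D=pickle.load(open("d.pkl","rb")); cs,cd=D["scene"][0],D["side"][0]
M=sole_model()
S={"scene":sorted(D["scene"][2]["sole0"],key=lambda d:d["extent"][0]),"side":sorted(D["side"][2]["sole0"],key=lambda d:d["extent"][1])}
for i in range(4):
    for views in(("scene",),("side",),("scene","side")):
        v=[(D[c][0],S[c][i]["mask"]) for c in views]
        e=S["scene"][i]["extent"]; p=unproj(cs,[[(e[0]+e[2])/2,(e[1]+e[3])/2]],.08)[0]
        x,s=fit(M,v,[p[0]+.025,p[1],0.],.0137); print(i,views,x.round(4),round(s,3))
c=manip.get_calibration("wrist");R=np.array(c["R"]);s=manip.state();print("cam pos",-R.T@c["t"],s["tcp_pos"],"fwd",R[2],"q",s["q"].round(2))
E
```

```text
0 ('scene',) [0.5057 0.0441 0.0338] 0.878
0 ('side',) [ 0.5056  0.0361 -0.1309] 0.916
0 ('scene', 'side') [ 0.506   0.0374 -0.0806] 0.838
1 ('scene',) [0.5067 0.1173 0.0629] 0.902
1 ('side',) [ 0.5087  0.1087 -0.0766] 0.946
1 ('scene', 'side') [ 0.51    0.1125 -0.0149] 0.873
2 ('scene',) [0.5105 0.1988 0.0654] 0.879
2 ('side',) [ 0.5142  0.1907 -0.0817] 0.901
2 ('scene', 'side') [ 0.5141  0.1909 -0.0776] 0.861
3 ('scene',) [0.5124 0.2662 0.0683] 0.905
3 ('side',) [ 0.5165  0.2527 -0.147 ] 0.943
3 ('scene', 'side') [ 0.5171  0.2578 -0.0216] 0.868
cam pos [ 0.54947975 -0.28565498  0.37812964] [ 0.47903582 -0.31304877  0.26024038] fwd [-0.27574015 -0.10651654 -0.9553123 ] q [ 0.55  0.43 -0.11  1.73  0.05  0.98 -0.78]
```

>>> move_arm:
  series:
    - {"gripper": 4,"x": 2.4,"y": -3.8,"z": -0.7,"wx": 0,"wy": 0,"wz": -6.6}
    - {"gripper": 4,"x": 4.8,"y": -7.6,"z": -1.4,"wx": 0,"wy": 0,"wz": -13.2}
    - {"gripper": 4,"x": 7.2,"y": -11.4,"z": -2.1,"wx": 0,"wy": 0,"wz": -19.8}
    - {"gripper": 4,"x": 9.6,"y": -15.2,"z": -2.8,"wx": 0,"wy": 0,"wz": -26.4}
    - {"gripper": 4,"x": 11.9,"y": -19.1,"z": -3.5,"wx": 0,"wy": 0,"wz": -33}

```text
t: 11.25
tcp_pos: [0.5211, -0.0906, 0.2957]
ee_rot: [0.0, 0.889, 0.457, 0.0]
wrist_force: [0.4, -0.3, -0.6]
gripper_width: 0.469
```

>>> move_arm:
  series:
    - {"gripper": 4,"x": 5,"y": -2.4,"z": -0.8,"wx": 0,"wy": 0,"wz": -8}
    - {"gripper": 4,"x": 10,"y": -4.8,"z": -1.6,"wx": 0,"wy": 0,"wz": -16}
    - {"gripper": 4,"x": 15,"y": -7.2,"z": -2.4,"wx": 0,"wy": 0,"wz": -24}
    - {"gripper": 4,"x": 20.4,"y": -9.6,"z": -3.5,"wx": 0,"wy": 0,"wz": -33}
    - {"gripper": 4,"x": 20.4,"y": -9.6,"z": -3.5,"wx": 0,"wy": 0,"wz": -33}

```text
t: 11.88
tcp_pos: [0.5624, 0.1345, 0.3308]
ee_rot: [-0.001, 0.721, 0.693, 0.001]
wrist_force: [0.9, -0.7, -0.5]
gripper_width: 0.467
```

```bash
python3 - <<'E'
from h import *
import pickle
c,im=look("wrist"); cv2.imwrite("pics/w3.png",im)
s=manip.state();print(s["tcp_pos"],s["ee_rot"],s["q"].round(2))
r={}
for n in("sole0","rail","rack","clamp","easel"):
    r[n]=manip.outline_of("wrist",n); print(n,[(round(float(d["confidence"]),2),[int(v) for v in d["extent"]]) for d in r[n]])
pickle.dump((c,im,r),open("w3.pkl","wb"))
E
```

```text
[0.56239826 0.13162464 0.33034371] [-2.54498904e-04  7.23146388e-01  6.90694687e-01  2.94363475e-04] [ 0.03  0.41 -0.5   1.62  0.21  1.17 -0.56]
sole0 [(0.85, [185, 186, 279, 272]), (0.71, [196, 252, 281, 348]), (0.66, [169, 2, 278, 88]), (0.6, [180, 97, 275, 172])]
rail [(0.73, [332, 17, 457, 407])]
rack [(0.95, [345, 127, 458, 405])]
clamp []
easel [(0.9, [169, 0, 288, 309])]
```

View pics/w3.png

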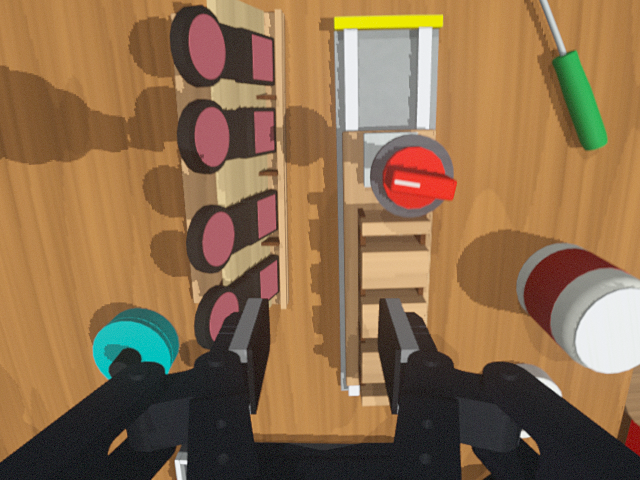

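```bash
python3 - <<'E'
from h import *
import pickle
D=pickle.load(open("d.pkl","rb")); c,im,r=pickle.load(open("w3.pkl","rb")); cs,cd=D["scene"][0],D["side"][0]
M=sole_model()
W=sorted(r["sole0"],key=lambda d:-d["extent"][1]); S={"scene":sorted(D["scene"][2]["sole0"],key=lambda d:d["extent"][0]),"side":sorted(D["side"][2]["sole0"],key=lambda d:d["extent"][1])}
g=[[.506,.040],[.509,.113],[.513,.192],[.516,.259]]
for i in range(4):
    x,s=fit(M,[(c,W[i]["mask"])],[*g[i],-.045],.0137); 
    x2,s2=fit(M,[(c,W[i]["mask"]),(cs,S["scene"][i]["mask"]),(cd,S["side"][i]["mask"])],[*g[i],-.045],.0137); print(i,x.round(4),round(s,3),x2.round(4),round(s2,3))
RAIL=[box(-.05,.05,-.13,.28,0,.018),box(-.026,.026,-.104,.104,.018,.082),cyl(.012,0.018,.15)+[0,.148,0]]
m=D["scene"][2]["rail"][0]["mask"]
v=(0.6242,.014,-.0165)
def draw(c,im,p):
    o=im.copy()
    R=Rot.from_euler('z',p[2]).as_matrix()
    for L,z,col in(([[-.05,-.13],[.05,-.13],[.05,.28],[-.05,.28]],.018,(0,255,255)),*[([[-.026,y-.008],[.026,y-.008],[.026,y+.008],[-.026,y+.008]],z,cc) for y in(-.078,-.026,.026,.078) for z,cc in((.082,(0,0,255)),(.032,(255,0,0)))]):
        P=np.c_[np.array(L),np.full(4,z)]@R.T+[p[0],p[1],0]
        cv2.polylines(o,[np.round(proj(c,P)*16).astype(int)],True,col,1,cv2.LINE_AA,shift=4)
    return o
a=cv2.resize(draw(c,im,v)[0:420,300:480],None,fx=1.4,fy=1.4)
b=cv2.resize(draw(cs,D["scene"][1],v)[180:370,340:500],None,fx=3,fy=3)
b=np.vstack([b,np.zeros((588-570,b.shape[1],3),np.uint8)])
cv2.imwrite("pics/ov.png",np.hstack([a,b]))
E
```

```text
0 [ 0.5065  0.0383 -0.327 ] 0.746 [ 0.5062  0.0387 -0.116 ] 0.804
1 [ 0.5101  0.1102 -0.0729] 0.943 [ 0.5091  0.1098 -0.0606] 0.901
2 [ 0.5143  0.1917 -0.0369] 0.935 [ 0.5137  0.1904 -0.0642] 0.88
3 [ 0.5165  0.255  -0.0364] 0.955 [ 0.5172  0.256  -0.0336] 0.887
```

View pics/ov.png

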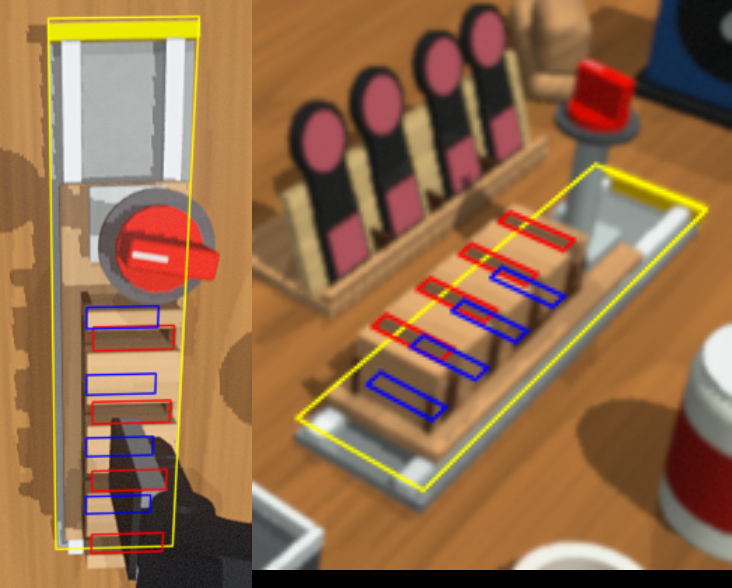

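>>> move_arm:
  series:
    - {"gripper": 4,"x": -5,"y": 1.2,"z": 1,"wx": 0,"wy": 0,"wz": 0}
    - {"gripper": 4,"x": -10,"y": 2.4,"z": 2,"wx": 0,"wy": 0,"wz": 0}
    - {"gripper": 4,"x": -15,"y": 3.6,"z": 4,"wx": 0,"wy": 0,"wz": 0}
    - {"gripper": 4,"x": -19,"y": 5,"z": 5,"wx": 0,"wy": 0,"wz": 0}
    - {"gripper": 4,"x": -19,"y": 5,"z": 5,"wx": 0,"wy": 0,"wz": 0}

```text
t: 12.8
tcp_pos: [0.6027, -0.0671, 0.2791]
ee_rot: [-0.0, 0.726, 0.687, -0.001]
wrist_force: [-0.4, 0.9, 0.1]
gripper_width: 0.472
```

```bash
python3 - <<'E'
from h import *
import pickle
manip.state(); c,im=look("wrist"); pickle.dump((c,im),open("w4.pkl","wb"))
p=proj(c,[[.626,.1,.082],[.624,-.11,.082],[.626,.162,.152]]);print(p.round())
cv2.imwrite("pics/w4.png",cv2.resize(im[0:300,240:540],(600,600),interpolation=cv2.INTER_CUBIC))
E
```

```text
[[ 345.  -38.]
 [ 354.  262.]
 [ 346. -216.]]
```

View pics/w4.png

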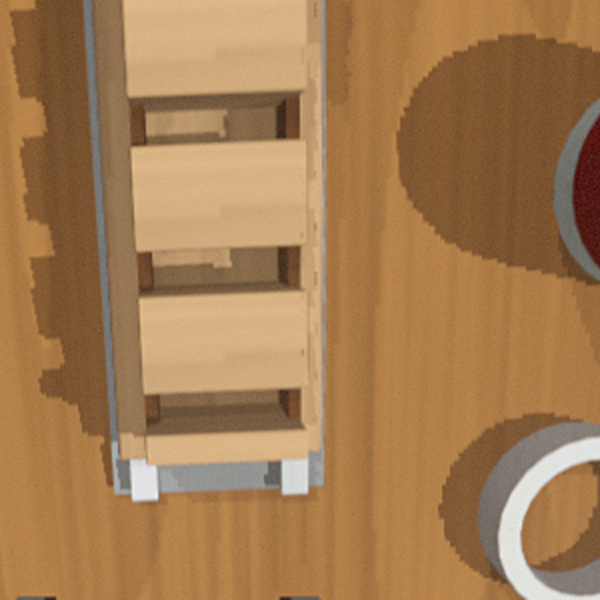

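```bash
python3 - <<'E'
from h import *
import pickle
c,im=pickle.load(open("w4.pkl","rb"))
S=[[(146,394),(307,388),(147,432),(307,428)],[(137,250),(305,245),(139,293),(306,287)],[(130,97),(305,92),(132,147),(305,139)]]
C=[]
for s in S:
    P=unproj(c,np.array(s)/2+[240,0],.082)[:,:2]; C.append(P.mean(0)); 
    print("ctr",P.mean(0).round(4),"w",((P[0]+P[1]-P[2]-P[3])/2).round(4),"yaw",np.arctan2((P[1]-P[0])[1],(P[1]-P[0])[0]).round(3),np.arctan2((P[3]-P[2])[1],(P[3]-P[2])[0]).round(3),"len",np.linalg.norm(P[1]-P[0]).round(4))
C=np.array(C);print(np.diff(C,axis=0))
for y in(-.078,-.026,.026,.078): print("model",(Rot.from_euler('z',-.0165).apply([0,y,0])+[.6242,.014,0]).round(4))
E
```

```text
ctr [ 0.6253 -0.0645] w [0.0003 0.0151] yaw -0.015 -0.028 len 0.0603
ctr [ 0.6253 -0.0121] w [0.    0.015] yaw -0.023 -0.017 len 0.0602
ctr [0.626  0.0389] w [0.0003 0.0159] yaw -0.024 -0.007 len 0.0601
[[2.63537958e-05 5.23905636e-02]
 [6.45253694e-04 5.10174721e-02]]
model [ 0.6229 -0.064   0.    ]
model [ 0.6238 -0.012   0.    ]
model [0.6246 0.04   0.    ]
model [0.6255 0.092  0.    ]
```

>>> move_arm:
  series:
    - {"gripper": 4,"x": 3.2,"y": -3.6,"z": -0.7,"wx": 0,"wy": 0,"wz": 0}
    - {"gripper": 4,"x": 6.4,"y": -7.2,"z": -1.4,"wx": 0,"wy": 0,"wz": 0}
    - {"gripper": 4,"x": 9.6,"y": -10.8,"z": -2,"wx": 0,"wy": 0,"wz": 0}
    - {"gripper": 4,"x": 9.6,"y": -10.8,"z": -2,"wx": 0,"wy": 0,"wz": 0}
  force: 40

```text
t: 13.35
tcp_pos: [0.4981, 0.0417, 0.3017]
ee_rot: [0.001, 0.723, 0.691, 0.001]
wrist_force: [-0.4, -0.1, 1.3]
gripper_width: 0.467
```

```bash
cat > sole.py <<'E'
from h import *
M=sole_model()
SLOT=[(.6250,-.0645),(.6254,-.0125),(.6260,.0393),(.6266,.0912)]
RY=-.017
def look_soles():
    c,im=look("wrist"); out=[]
    for d in manip.outline_of("wrist","sole0"):
        e=d["extent"]; p=unproj(c,[[e[2]-3,(e[1]+e[3])/2]],.02)[0]
        x,s=fit(M,[(c,d["mask"])],[.51,p[1],-.05],.0137); print(x.round(4),round(s,3),[int(v) for v in e]); out.append((x,s))
    return out
def cur():
    s=manip.state(); q=s["ee_rot"]; return s["tcp_pos"],Rot.from_quat([q[1],q[2],q[3],q[0]])
def Rg(e,tilt): # jaw along easel x, tilted
    ex=np.array([np.cos(e),np.sin(e),0]); ez=np.array([0,0,1.]); c,s=np.cos(tilt),np.sin(tilt)
    y=c*ex+s*ez; z=s*ex-c*ez; return Rot.from_matrix(np.c_[np.cross(y,z),y,z])
Rp=Rot.from_matrix(np.c_[[-np.cos(RY),-np.sin(RY),0],np.cross([0,0,-1],[-np.cos(RY),-np.sin(RY),0]),[0,0,-1]])
def chain(steps,p=None,R=None):
    if p is None: p,R=cur()
    print("from",np.round(p,4))
    for n,q,S in steps:
        q=np.array(q); print(f"{n:10s}",(R.inv().apply(q-p)*100).round(2),np.degrees((R.inv()*S).as_rotvec()).round(1),"->",q.round(3)); p,R=q,S
def steps(h,e,k,s=.118):
    T=np.radians(20); ex=np.array([np.cos(e),np.sin(e),0]); ez=np.array([0,0,1.])
    up=-np.sin(T)*ex+np.cos(T)*ez; H=np.array([h[0],h[1],.0137]); G=H+up*(s+.006)
    sl=np.array([*SLOT[k],0]); zt=.032+s+.006
    half=Rot.concatenate([Rg(e,0),Rp]); from scipy.spatial.transform import Slerp
    mid=Slerp([0,1],half)(.5)
    return [("pre",G+up*.045,Rg(e,T)),("grasp",G,Rg(e,T)),("lift",G+[.0,0,.08],Rg(e,T)),
      ("mid",(G+sl)/2*[1,1,0]+[0,0,.325],mid),("over",sl+[0,0,.325],Rp),("down1",sl+[0,0,zt+.06],Rp),("down2",sl+[0,0,zt+.002],Rp)]
E
python3 - <<'E'
from sole import *
o=look_soles()
b=min(o,key=lambda v:abs(v[0][1]-.038))[0]
chain(steps(b,-.047,0))
E
```

```text
[ 0.51    0.1099 -0.0657] 0.941 [252, 73, 340, 159]
[ 0.5133  0.192  -0.0521] 0.97 [253, 0, 338, 45]
[ 0.5062  0.039  -0.0916] 0.957 [259, 164, 338, 253]
from [0.4999 0.0391 0.3009]
pre        [ 0.02 -5.17 12.84] [-19.9   0.   -0.1] -> [0.448 0.042 0.173]
grasp      [ 0.  -0.   4.5] [0. 0. 0.] -> [0.464 0.041 0.13 ]
lift       [ 0.    2.74 -7.52] [0. 0. 0.] -> [0.464 0.041 0.21 ]
mid        [-4.89 11.72 -7.95] [ 18.9   8.  -45.4] -> [ 0.544 -0.012  0.325]
over       [-9.36  2.27  0.  ] [  0.    0.  -45.9] -> [ 0.625 -0.064  0.325]
down1      [ 0.   0.  10.9] [0. 0. 0.] -> [ 0.625 -0.064  0.216]
down2      [0.  0.  5.8] [0. 0. 0.] -> [ 0.625 -0.064  0.158]
```

>>> move_arm:
  series:
    - {"gripper": 4,"x": 0,"y": -2.6,"z": 4,"wx": -7,"wy": 0,"wz": 0}
    - {"gripper": 4,"x": 0,"y": -5.2,"z": 8,"wx": -14,"wy": 0,"wz": 0}
    - {"gripper": 4,"x": 0,"y": -5.2,"z": 12.8,"wx": -20,"wy": 0,"wz": 0}
    - {"gripper": 4,"x": 0,"y": -5.2,"z": 12.8,"wx": -20,"wy": 0,"wz": 0}
    - {"gripper": 4,"x": 0,"y": -5.2,"z": 12.8,"wx": -20,"wy": 0,"wz": 0}

```text
t: 14.08
tcp_pos: [0.4473, 0.0414, 0.1713]
ee_rot: [0.125, 0.713, 0.68, 0.118]
wrist_force: [-0.4, 0.3, 0.6]
gripper_width: 0.471
```

```bash
python3 - <<'E'
from sole import *
o=look_soles()
chain(steps((.5062,.039),-.047,0)[1:])
c,im=look("wrist"); cv2.imwrite("pics/w5.png",cv2.resize(im,(480,360)))
E
```

```text
[ 0.5096  0.1111 -0.0491] 0.963 [311, 36, 344, 185]
[ 0.5064  0.0398 -0.0422] 0.924 [314, 185, 341, 347]
[ 0.5178  0.1913 -0.2503] 0.948 [318, 0, 339, 11]
from [0.4489 0.0412 0.1728]
grasp      [ 0.05 -0.05  4.51] [-0.   0.1 -0.1] -> [0.464 0.041 0.13 ]
lift       [ 0.    2.74 -7.52] [0. 0. 0.] -> [0.464 0.041 0.21 ]
mid        [-4.89 11.72 -7.95] [ 18.9   8.  -45.4] -> [ 0.544 -0.012  0.325]
over       [-9.36  2.27  0.  ] [  0.    0.  -45.9] -> [ 0.625 -0.064  0.325]
down1      [ 0.   0.  10.9] [0. 0. 0.] -> [ 0.625 -0.064  0.216]
down2      [0.  0.  5.8] [0. 0. 0.] -> [ 0.625 -0.064  0.158]
```

View pics/w5.png

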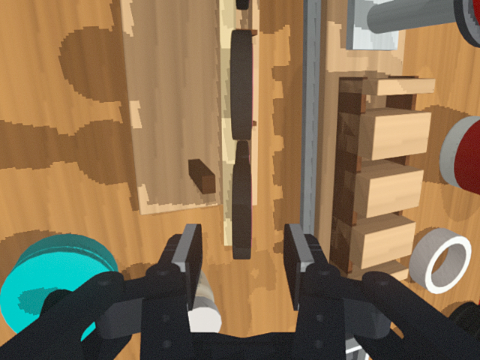

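Looking along the soles, sole0 sits centred between the pads (around (241,200)). I'll grasp and lift it.

>>> move_arm:
  series:
    - {"gripper": 4,"x": 0,"y": 0,"z": 2.5,"wx": 0,"wy": 0,"wz": 0}
    - {"gripper": 4,"x": 0,"y": 0,"z": 4.5,"wx": 0,"wy": 0,"wz": 0}
    - {"gripper": 2,"x": 0,"y": 0,"z": 4.5,"wx": 0,"wy": 0,"wz": 0}
    - {"gripper": 0.5,"x": 0,"y": 0,"z": 4.5,"wx": 0,"wy": 0,"wz": 0}
    - {"gripper": 0.5,"x": 0,"y": 0,"z": 4.5,"wx": 0,"wy": 0,"wz": 0}

```text
t: 14.85
tcp_pos: [0.464, 0.0399, 0.1307]
ee_rot: [0.126, 0.714, 0.678, 0.12]
wrist_force: [0.1, -0.1, -0.8]
gripper_width: 0.109
```

>>> move_arm:
  series:
    - {"gripper": 0.5,"x": 0,"y": 0,"z": 0,"wx": 0,"wy": 0,"wz": 0}
    - {"gripper": 0.5,"x": 0,"y": 0,"z": 0,"wx": 0,"wy": 0,"wz": 0}
    - {"gripper": 0.5,"x": 0,"y": 0.7,"z": -1.9,"wx": 0,"wy": 0,"wz": 0}
    - {"gripper": 0.5,"x": 0,"y": 1.7,"z": -4.7,"wx": 0,"wy": 0,"wz": 0}
    - {"gripper": 0.5,"x": 0,"y": 2.7,"z": -7.5,"wx": 0,"wy": 0,"wz": 0}

```text
t: 15.48
tcp_pos: [0.4626, 0.0409, 0.2107]
ee_rot: [0.125, 0.713, 0.679, 0.12]
wrist_force: [0.9, -0.8, -0.6]
gripper_width: 0.113
```

```bash
python3 - <<'E'
from sole import *
print(manip.state()["gripper_width"])
chain(steps((.5062,.039),-.047,0)[3:])
E
```

```text
0.11267426516949446
from [0.4626 0.0409 0.2107]
mid        [-4.86 11.82 -7.87] [ 18.9   8.  -45.5] -> [ 0.544 -0.012  0.325]
over       [-9.36  2.27  0.  ] [  0.    0.  -45.9] -> [ 0.625 -0.064  0.325]
down1      [ 0.   0.  10.9] [0. 0. 0.] -> [ 0.625 -0.064  0.216]
down2      [0.  0.  5.8] [0. 0. 0.] -> [ 0.625 -0.064  0.158]
```

>>> move_arm:
  series:
    - {"gripper": 0.5,"x": -1,"y": 2.4,"z": -2.5,"wx": 3.8,"wy": 1.6,"wz": -9}
    - {"gripper": 0.5,"x": -2,"y": 4.8,"z": -5,"wx": 7.6,"wy": 3.2,"wz": -18}
    - {"gripper": 0.5,"x": -3,"y": 7.2,"z": -7,"wx": 11.4,"wy": 4.8,"wz": -27}
    - {"gripper": 0.5,"x": -4,"y": 9.6,"z": -7.9,"wx": 15.2,"wy": 6.4,"wz": -36}
    - {"gripper": 0.5,"x": -4.9,"y": 11.8,"z": -7.9,"wx": 18.9,"wy": 8,"wz": -45.5}

```text
t: 16.1
tcp_pos: [0.5454, -0.0138, 0.3265]
ee_rot: [0.025, 0.463, 0.886, 0.021]
wrist_force: [0.3, -0.6, -0.6]
gripper_width: 0.112
```

>>> move_arm:
  series:
    - {"gripper": 0.5,"x": -1.9,"y": 0.4,"z": 0,"wx": 0,"wy": 0,"wz": -9}
    - {"gripper": 0.5,"x": -3.8,"y": 0.8,"z": 0,"wx": 0,"wy": 0,"wz": -18}
    - {"gripper": 0.5,"x": -5.7,"y": 1.3,"z": 0,"wx": 0,"wy": 0,"wz": -27}
    - {"gripper": 0.5,"x": -7.6,"y": 1.8,"z": 0,"wx": 0,"wy": 0,"wz": -36}
    - {"gripper": 0.5,"x": -9.4,"y": 2.3,"z": 0,"wx": 0,"wy": 0,"wz": -45.9}

```text
t: 16.73
tcp_pos: [0.6168, -0.0773, 0.3279]
ee_rot: [0.031, 0.08, 0.996, 0.01]
wrist_force: [-0.7, 0.3, -0.2]
gripper_width: 0.111
```

>>> move_arm:
  series:
    - {"gripper": 0.5,"x": 0,"y": 0,"z": 2,"wx": 0,"wy": 0,"wz": 0}
    - {"gripper": 0.5,"x": 0,"y": 0,"z": 4,"wx": 0,"wy": 0,"wz": 0}
    - {"gripper": 0.5,"x": 0,"y": 0,"z": 4,"wx": 0,"wy": 0,"wz": 0}

```text
t: 17.1
tcp_pos: [0.618, -0.0759, 0.2861]
ee_rot: [0.03, 0.083, 0.996, 0.01]
wrist_force: [0.0, -0.2, -0.3]
gripper_width: 0.114
```

```bash
cat >> sole.py <<'E'
def held(views=("scene","side")):
    "fit x,y of the heel of a sole held upright in tool, thickness along rail y"
    p,R=cur(); M0=sole_model(0); z=p[2]-.124
    for cam in views:
        c,im=look(cam)
        for d in manip.outline_of(cam,"sole0"):
            e=d["extent"]; u=proj(c,[p-[0,0,.06]])[0]
            if e[0]<u[0]<e[2] and e[1]<u[1]<e[3]:
                for zz in(z,z-.003,z+.003):
                    x,s=fit(M0,[(c,d["mask"])],[p[0],p[1],np.pi/2+RY],zz); print(cam,"held heel-tcp",(x[:2]-p[:2]).round(4),"yaw",(x[2]-np.pi/2).round(3),"dz",round(zz-z,3),round(s,3))
E
python3 - <<'E'
from sole import *
held()
chain(steps((.5062,.039),-.047,0)[5:]); p,R=cur(); print("rot err",np.degrees((R.inv()*Rp).as_rotvec()).round(2),manip.state()["q"].round(2))
c,im=look("wrist"); cv2.imwrite("pics/w6.png",cv2.resize(im,(480,360)))
E
```

```text
scene held heel-tcp [0.0031 0.0017] yaw -0.013 dz 0.0 0.711
scene held heel-tcp [0.0009 0.0055] yaw -0.002 dz -0.003 0.715
scene held heel-tcp [ 0.0049 -0.0014] yaw -0.097 dz 0.003 0.714
side held heel-tcp [ 0.0034 -0.0017] yaw -0.036 dz 0.0 0.672
side held heel-tcp [ 0.0042 -0.0052] yaw 0.043 dz -0.003 0.675
side held heel-tcp [0.0023 0.0021] yaw 0.007 dz 0.003 0.669
from [ 0.6193 -0.0761  0.2888]
down1      [0.08 1.06 7.32] [ 1.2  3.6 -8.6] -> [ 0.625 -0.064  0.216]
down2      [0.  0.  5.8] [0. 0. 0.] -> [ 0.625 -0.064  0.158]
rot err [ 1.15  3.63 -8.56] [ 0.59  0.58 -0.84  1.59  0.46  1.12  1.05]
```

View pics/w6.png

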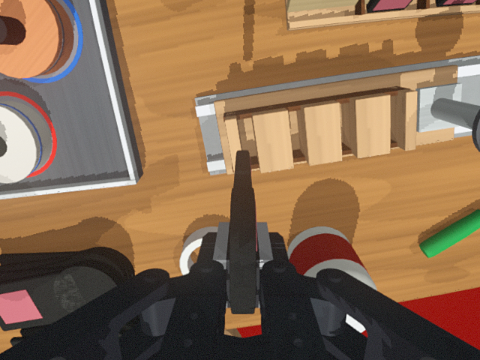

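>>> move_arm:
  series:
    - {"gripper": 0.5,"x": 0.1,"y": 1,"z": 1,"wx": 1.2,"wy": 3.6,"wz": -8.6}
    - {"gripper": 0.5,"x": 0.1,"y": 1.1,"z": 1,"wx": 1.2,"wy": 3.6,"wz": -8.6}
    - {"gripper": 0.5,"x": 0.1,"y": 1.1,"z": 1,"wx": 1.2,"wy": 3.6,"wz": -8.6}

```text
t: 17.73
tcp_pos: [0.6207, -0.0654, 0.2787]
ee_rot: [0.001, 0.01, 1.0, -0.0]
wrist_force: [0.0, -0.5, -0.5]
gripper_width: 0.113
```

```bash
python3 - <<'E'
from sole import *
held()
chain(steps((.5062,.039),-.047,0)[5:]); p,R=cur(); print("rot err",np.degrees((R.inv()*Rp).as_rotvec()).round(2))
E
```

```text
scene held heel-tcp [-0.0029  0.0038] yaw -0.115 dz 0.0 0.74
scene held heel-tcp [-0.0049  0.0072] yaw -0.074 dz -0.003 0.743
scene held heel-tcp [-0.0003 -0.0003] yaw -0.121 dz 0.003 0.735
side held heel-tcp [-0.0032  0.0002] yaw 0.051 dz 0.0 0.67
side held heel-tcp [-0.0021 -0.0037] yaw 0.106 dz -0.003 0.677
side held heel-tcp [-0.0021  0.0001] yaw 0.015 dz 0.003 0.665
from [ 0.6206 -0.0658  0.2788]
down1      [-0.44  0.14  6.28] [-0.1  0.  -0.1] -> [ 0.625 -0.064  0.216]
down2      [0.  0.  5.8] [0. 0. 0.] -> [ 0.625 -0.064  0.158]
rot err [-0.06  0.04 -0.06]
```

>>> move_arm:
  series:
    - {"gripper": 0.5,"x": -0.2,"y": 0.1,"z": 3,"wx": 0,"wy": 0,"wz": 0}
    - {"gripper": 0.5,"x": -0.4,"y": 0.1,"z": 6.2,"wx": 0,"wy": 0,"wz": 0}
    - {"gripper": 0.5,"x": -0.4,"y": 0.1,"z": 6.2,"wx": 0,"wy": 0,"wz": 0}
    - {"gripper": 0.5,"x": -0.4,"y": 0.1,"z": 7.2,"wx": 0,"wy": 0,"wz": 0}
    - {"gripper": 0.5,"x": -0.4,"y": 0.1,"z": 8,"wx": 0,"wy": 0,"wz": 0}

```text
t: 18.55
tcp_pos: [0.6249, -0.0645, 0.1988]
ee_rot: [0.0, 0.008, 1.0, -0.0]
wrist_force: [-0.5, 0.2, -0.5]
gripper_width: 0.113
```

```bash
python3 - <<'E'
from sole import *
c,im=look("scene"); u=proj(c,[[.625,-.064,.1]])[0].astype(int)
a=cv2.resize(im[u[1]-70:u[1]+55,u[0]-60:u[0]+60],(400,416),interpolation=2)
c,im=look("side"); u=proj(c,[[.625,-.064,.1]])[0].astype(int)
b=cv2.resize(im[u[1]-60:u[1]+65,u[0]-60:u[0]+60],(400,416),interpolation=2)
cv2.imwrite("pics/p1.png",np.hstack([a,b]))
chain(steps((.5062,.039),-.047,0)[6:]);print(manip.state()["wrist_force"].round(1),manip.state()["gripper_width"])
E
```

```text
from [ 0.6244 -0.0645  0.198 ]
down2      [-0.06  0.    4.  ] [-0. -0.  0.] -> [ 0.625 -0.064  0.158]
[-0.  -0.3 -0.7] 0.1071100973742856
```

View pics/p1.png

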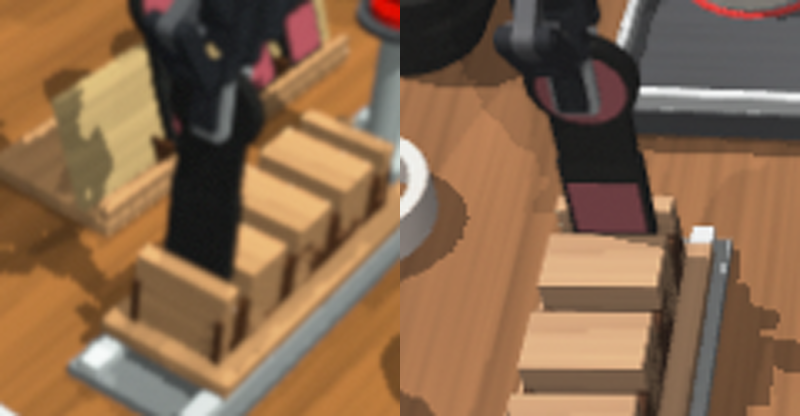

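Sole0 is in slot 0 and the wrist reads no contact force. I'll lower it fully, release, and back off.

>>> move_arm:
  series:
    - {"gripper": 0.5,"x": 0,"y": 0,"z": 2,"wx": 0,"wy": 0,"wz": 0}
    - {"gripper": 0.5,"x": 0,"y": 0,"z": 3.5,"wx": 0,"wy": 0,"wz": 0}
    - {"gripper": 0.5,"x": 0,"y": 0,"z": 4,"wx": 0,"wy": 0,"wz": 0}
    - {"gripper": 0.5,"x": 0,"y": 0,"z": 4,"wx": 0,"wy": 0,"wz": 0}

```text
t: 19.15
tcp_pos: [0.6245, -0.0643, 0.158]
ee_rot: [-0.0, 0.008, 1.0, -0.0]
wrist_force: [-0.3, -0.3, -0.7]
gripper_width: 0.114
```

>>> move_arm:
  series:
    - {"gripper": 2.5,"x": 0,"y": 0,"z": 0,"wx": 0,"wy": 0,"wz": 0}
    - {"gripper": 2.8,"x": 0,"y": 0,"z": 0,"wx": 0,"wy": 0,"wz": 0}
    - {"gripper": 2.8,"x": 0,"y": 0,"z": -2,"wx": 0,"wy": 0,"wz": 0}
    - {"gripper": 2.8,"x": 0,"y": 0,"z": -6,"wx": 0,"wy": 0,"wz": 0}
    - {"gripper": 2.8,"x": 0,"y": 0,"z": -12,"wx": 0,"wy": 0,"wz": 0}

```text
t: 19.77
tcp_pos: [0.6241, -0.0643, 0.2802]
ee_rot: [-0.001, 0.008, 1.0, -0.0]
wrist_force: [1.3, 0.0, 0.6]
gripper_width: 0.326
```

```bash
cat >> sole.py <<'E'
def slotted(k,views=("scene","side")):
    M0=sole_model(0)
    for cam in views:
        c,im=look(cam); u=proj(c,[[*SLOT[k],.135]])[0]; r=manip.outline_of(cam,"sole0")
        for d in r:
            e=d["extent"]
            if e[0]<u[0]<e[2] and e[1]<u[1]<e[3]:
                # only the part above the blocks is visible
                P=[np.array([p for p in q]) for q in M0]; x=best=None
                for z in(.032,.037,.045):
                    f,s=fit(M0[1:],[(c,d["mask"])],[*SLOT[k],np.pi/2+RY],z)
                    print(cam,k,f[:2].round(4)-SLOT[k],"z",z,round(s,3))
def home_over(i):
    "hover over easel sole y"
    return [("half",None,None)]
E
python3 - <<'E'
from sole import *
slotted(0)
p,R=cur(); from scipy.spatial.transform import Slerp
Re=Rg(-.045,0); mid=Slerp([0,1],Rot.concatenate([R,Re]))(.5); q=np.array([.498,.112,.302])
chain([("a",(p+q)/2*[1,1,0]+[0,0,.30],mid),("b",q,Re)]+steps((.5098,.1103),-.045,1))
E
```

```text
scene 0 [-0.0012 -0.0013] z 0.032 0.835
scene 0 [ 0.0043 -0.0105] z 0.037 0.832
scene 0 [ 0.009  -0.0174] z 0.045 0.869
side 0 [-0.0039  0.0024] z 0.032 0.853
side 0 [-0.0057  0.0092] z 0.037 0.846
side 0 [-0.0091  0.0154] z 0.045 0.871
from [ 0.625  -0.0643  0.2807]
a          [ 6.49  8.71 -1.96] [ 0.   0.1 45.8] -> [0.562 0.024 0.3  ]
b          [10.77  1.41 -0.22] [ 0.   0.1 45.8] -> [0.498 0.112 0.302]
pre        [-0.12 -4.59 12.95] [-20.   0.   0.] -> [0.452 0.113 0.173]
grasp      [-0.  -0.   4.5] [0. 0. 0.] -> [0.467 0.112 0.13 ]
lift       [ 0.    2.74 -7.52] [0. 0. 0.] -> [0.467 0.112 0.21 ]
mid        [-5.87 11.6  -7.99] [ 18.9   8.  -45.3] -> [0.546 0.05  0.325]
over       [-9.95  1.49  0.  ] [  0.    0.  -45.8] -> [ 0.625 -0.012  0.325]
down1      [ 0.   0.  10.9] [0. 0. 0.] -> [ 0.625 -0.012  0.216]
down2      [0.  0.  5.8] [0. 0. 0.] -> [ 0.625 -0.012  0.158]
```

>>> move_arm:
  series:
    - {"gripper": 4,"x": 1.2,"y": 1.7,"z": -1,"wx": 0,"wy": 0,"wz": 9}
    - {"gripper": 4,"x": 2.5,"y": 3.4,"z": -2,"wx": 0,"wy": 0,"wz": 18}
    - {"gripper": 4,"x": 3.9,"y": 5.2,"z": -2,"wx": 0,"wy": 0,"wz": 27}
    - {"gripper": 4,"x": 5.2,"y": 7,"z": -2,"wx": 0,"wy": 0,"wz": 36}
    - {"gripper": 4,"x": 6.5,"y": 8.7,"z": -2,"wx": 0,"wy": 0,"wz": 45.8}

```text
t: 20.6
tcp_pos: [0.5602, 0.0243, 0.298]
ee_rot: [-0.0, 0.399, 0.917, -0.001]
wrist_force: [1.0, 0.4, -0.6]
gripper_width: 0.465
```

>>> move_arm:
  series:
    - {"gripper": 4,"x": 2.1,"y": 0.3,"z": 0,"wx": 0,"wy": 0,"wz": 9}
    - {"gripper": 4,"x": 4.3,"y": 0.6,"z": 0,"wx": 0,"wy": 0,"wz": 18}
    - {"gripper": 4,"x": 6.5,"y": 0.9,"z": 0,"wx": 0,"wy": 0,"wz": 27}
    - {"gripper": 4,"x": 8.6,"y": 1.2,"z": 0,"wx": 0,"wy": 0,"wz": 36}
    - {"gripper": 4,"x": 10.8,"y": 1.4,"z": 0,"wx": 0,"wy": 0,"wz": 45.8}

```text
t: 21.22
tcp_pos: [0.4964, 0.1124, 0.298]
ee_rot: [-0.0, 0.724, 0.689, -0.001]
wrist_force: [0.3, -0.0, -0.3]
gripper_width: 0.472
```

```bash
python3 - <<'E'
from sole import *
chain(steps((.5098,.1103),-.045,1)[:2])
E
```

```text
from [0.4964 0.1124 0.298 ]
pre        [-0.16 -4.42 12.56] [-20.1   0.1  -0.2] -> [0.452 0.113 0.173]
grasp      [-0.  -0.   4.5] [0. 0. 0.] -> [0.467 0.112 0.13 ]
```

>>> move_arm:
  series:
    - {"gripper": 4,"x": 0,"y": -2.2,"z": 4,"wx": -7,"wy": 0,"wz": 0}
    - {"gripper": 4,"x": 0,"y": -4.4,"z": 8,"wx": -14,"wy": 0,"wz": 0}
    - {"gripper": 4,"x": 0,"y": -4.4,"z": 12.6,"wx": -20,"wy": 0,"wz": 0}
    - {"gripper": 4,"x": 0,"y": -4.4,"z": 12.6,"wx": -20,"wy": 0,"wz": 0}
    - {"gripper": 4,"x": 0,"y": -4.4,"z": 12.6,"wx": -20,"wy": 0,"wz": 0}

```text
t: 21.85
tcp_pos: [0.4519, 0.114, 0.1713]
ee_rot: [0.125, 0.711, 0.682, 0.118]
wrist_force: [-0.1, -0.2, 0.7]
gripper_width: 0.47
```

```bash
python3 - <<'E'
from sole import *
o=look_soles(); b=min(o,key=lambda v:abs(v[0][1]-.111))[0]
chain(steps(b,-.045,1)[1:])
E
```

```text
[ 0.5135  0.1914 -0.0456] 0.974 [309, 16, 342, 165]
[ 0.5178  0.263  -0.0388] 0.924 [317, 0, 339, 15]
[ 0.5097  0.1107 -0.0604] 0.96 [310, 192, 340, 353]
[ 0.51   -0.1661 -0.05  ] -0.0 [522, 429, 541, 452]
from [0.4536 0.114  0.1728]
grasp      [-0.08 -0.15  4.47] [-0.   0.   0.1] -> [0.467 0.113 0.13 ]
lift       [ 0.    2.74 -7.52] [0. 0. 0.] -> [0.467 0.113 0.21 ]
mid        [-5.89 11.61 -7.99] [ 18.9   8.  -45.3] -> [0.546 0.05  0.325]
over       [-9.97  1.48  0.  ] [  0.    0.  -45.8] -> [ 0.625 -0.012  0.325]
down1      [ 0.   0.  10.9] [0. 0. 0.] -> [ 0.625 -0.012  0.216]
down2      [0.  0.  5.8] [0. 0. 0.] -> [ 0.625 -0.012  0.158]
```

>>> move_arm:
  series:
    - {"gripper": 4,"x": 0,"y": -0.1,"z": 2.5,"wx": 0,"wy": 0,"wz": 0}
    - {"gripper": 4,"x": -0.1,"y": -0.1,"z": 4.5,"wx": 0,"wy": 0,"wz": 0}
    - {"gripper": 2,"x": -0.1,"y": -0.1,"z": 4.5,"wx": 0,"wy": 0,"wz": 0}
    - {"gripper": 0.5,"x": -0.1,"y": -0.1,"z": 4.5,"wx": 0,"wy": 0,"wz": 0}
    - {"gripper": 0.5,"x": -0.1,"y": -0.1,"z": 4.5,"wx": 0,"wy": 0,"wz": 0}

```text
t: 22.58
tcp_pos: [0.4679, 0.112, 0.1305]
ee_rot: [0.126, 0.712, 0.681, 0.12]
wrist_force: [-0.2, -0.0, -0.3]
gripper_width: 0.109
```

>>> move_arm:
  series:
    - {"gripper": 0.5,"x": 0,"y": 0,"z": 0,"wx": 0,"wy": 0,"wz": 0}
    - {"gripper": 0.5,"x": 0,"y": 0,"z": 0,"wx": 0,"wy": 0,"wz": 0}
    - {"gripper": 0.5,"x": 0,"y": 0.7,"z": -1.9,"wx": 0,"wy": 0,"wz": 0}
    - {"gripper": 0.5,"x": 0,"y": 1.7,"z": -4.7,"wx": 0,"wy": 0,"wz": 0}
    - {"gripper": 0.5,"x": 0,"y": 2.7,"z": -7.5,"wx": 0,"wy": 0,"wz": 0}

```text
t: 23.2
tcp_pos: [0.4669, 0.1123, 0.2102]
ee_rot: [0.125, 0.711, 0.681, 0.119]
wrist_force: [0.1, -1.9, -1.1]
gripper_width: 0.116
```

>>> move_arm:
  series:
    - {"gripper": 0.5,"x": -1.2,"y": 2.4,"z": -2.5,"wx": 3.8,"wy": 1.6,"wz": -9}
    - {"gripper": 0.5,"x": -2.4,"y": 4.8,"z": -5,"wx": 7.6,"wy": 3.2,"wz": -18}
    - {"gripper": 0.5,"x": -3.6,"y": 7.2,"z": -7,"wx": 11.4,"wy": 4.8,"wz": -27}
    - {"gripper": 0.5,"x": -4.8,"y": 9.6,"z": -8,"wx": 15.2,"wy": 6.4,"wz": -36}
    - {"gripper": 0.5,"x": -5.9,"y": 11.6,"z": -8,"wx": 18.9,"wy": 8,"wz": -45.3}

```text
t: 23.82
tcp_pos: [0.547, 0.049, 0.3264]
ee_rot: [0.034, 0.483, 0.874, 0.027]
wrist_force: [0.3, 1.6, -0.5]
gripper_width: 0.113
```

```bash
python3 - <<'E'
from sole import *
chain(steps((.5097,.1107),-.045,1)[4:]); print(manip.state()["gripper_width"],manip.state()["q"].round(2))
E
```

```text
from [0.547  0.049  0.3264]
over       [-9.36  3.33  0.72] [  3.3   4.  -56.8] -> [ 0.625 -0.012  0.325]
down1      [ 0.   0.  10.9] [0. 0. 0.] -> [ 0.625 -0.012  0.216]
down2      [0.  0.  5.8] [0. 0. 0.] -> [ 0.625 -0.012  0.158]
0.112773135070727 [ 0.32  0.35 -0.67  1.76  0.26  1.04  0.12]
```

>>> move_arm:
  series:
    - {"gripper": 0.5,"x": -1.9,"y": 0.7,"z": 0.2,"wx": 0.6,"wy": 0.7,"wz": -10}
    - {"gripper": 0.5,"x": -3.8,"y": 1.4,"z": 0.4,"wx": 1.2,"wy": 1.4,"wz": -20}
    - {"gripper": 0.5,"x": -5.7,"y": 2,"z": 0.6,"wx": 1.8,"wy": 2.1,"wz": -30}
    - {"gripper": 0.5,"x": -7.6,"y": 2.7,"z": 0.7,"wx": 2.4,"wy": 2.8,"wz": -40}
    - {"gripper": 0.5,"x": -9.4,"y": 3.3,"z": 0.7,"wx": 3,"wy": 3.5,"wz": -50}

```text
t: 24.45
tcp_pos: [0.6246, -0.0131, 0.3228]
ee_rot: [0.004, 0.068, 0.998, 0.002]
wrist_force: [-0.3, -0.2, -0.8]
gripper_width: 0.111
```

```bash
python3 - <<'E'
from sole import *
chain(steps((.5097,.1107),-.045,1)[4:])
E
```

```text
from [ 0.6246 -0.0131  0.3228]
over       [-0.07  0.07 -0.22] [ 0.3  0.4 -6.8] -> [ 0.625 -0.012  0.325]
down1      [ 0.   0.  10.9] [0. 0. 0.] -> [ 0.625 -0.012  0.216]
down2      [0.  0.  5.8] [0. 0. 0.] -> [ 0.625 -0.012  0.158]
```

>>> move_arm:
  series:
    - {"gripper": 0.5,"x": 0,"y": 0,"z": 2,"wx": 0.3,"wy": 0.4,"wz": -6.8}
    - {"gripper": 0.5,"x": 0,"y": 0,"z": 6,"wx": 0.3,"wy": 0.4,"wz": -6.8}
    - {"gripper": 0.5,"x": 0,"y": 0,"z": 9,"wx": 0.3,"wy": 0.4,"wz": -6.8}
    - {"gripper": 0.5,"x": 0,"y": 0,"z": 9,"wx": 0.3,"wy": 0.4,"wz": -6.8}

```text
t: 24.95
tcp_pos: [0.6242, -0.0124, 0.2314]
ee_rot: [-0.001, 0.011, 1.0, -0.0]
wrist_force: [-0.4, -1.2, 0.6]
gripper_width: 0.112
```

```bash
python3 - <<'E'
from sole import *
held()
chain(steps((.5097,.1107),-.045,1)[5:])
E
```

```text
scene held heel-tcp [-0.0001  0.0019] yaw -0.149 dz 0.0 0.718
scene held heel-tcp [-0.0027  0.0072] yaw -0.135 dz -0.003 0.72
scene held heel-tcp [ 0.002  -0.0019] yaw -0.149 dz 0.003 0.714
side held heel-tcp [ 0.0011 -0.0029] yaw -0.002 dz 0.0 0.673
side held heel-tcp [ 0.0032 -0.0071] yaw 0.039 dz -0.003 0.676
side held heel-tcp [ 0.0016 -0.0015] yaw -0.046 dz 0.003 0.668
from [ 0.6257 -0.0121  0.2346]
down1      [ 0.04 -0.04  1.86] [-0.   0.2 -0.3] -> [ 0.625 -0.012  0.216]
down2      [0.  0.  5.8] [0. 0. 0.] -> [ 0.625 -0.012  0.158]
```

>>> move_arm:
  series:
    - {"gripper": 0.5,"x": 0,"y": 0,"z": 2,"wx": 0,"wy": 0,"wz": 0}
    - {"gripper": 0.5,"x": 0,"y": 0,"z": 3.5,"wx": 0,"wy": 0,"wz": 0}
    - {"gripper": 0.5,"x": 0,"y": 0,"z": 5,"wx": 0,"wy": 0,"wz": 0}
    - {"gripper": 0.5,"x": 0,"y": 0,"z": 6.5,"wx": 0,"wy": 0,"wz": 0}
    - {"gripper": 0.5,"x": 0,"y": 0,"z": 7.4,"wx": 0,"wy": 0,"wz": 0}

```text
t: 25.78
tcp_pos: [0.625, -0.0122, 0.1578]
ee_rot: [0.0, 0.011, 1.0, -0.0]
wrist_force: [0.6, -0.8, -0.2]
gripper_width: 0.111
```

```bash
python3 - <<'E'
from sole import *
chain(steps((.5097,.1107),-.045,1)[6:]);print(manip.state()["wrist_force"].round(1))
held(["scene"])
E
```

```text
from [ 0.625  -0.0122  0.1578]
down2      [-0.04 -0.03 -0.02] [-0.   0.  -0.3] -> [ 0.625 -0.012  0.158]
[ 0.6 -0.8 -0.2]
scene held heel-tcp [-0.0093  0.0452] yaw -0.904 dz 0.0 0.459
scene held heel-tcp [-0.0094  0.0462] yaw -0.94 dz -0.003 0.465
scene held heel-tcp [-0.0048  0.0123] yaw -0.138 dz 0.003 0.293
scene held heel-tcp [-0.005  -0.0452] yaw 0.113 dz 0.0 0.693
scene held heel-tcp [-0.0036 -0.0485] yaw -0.008 dz -0.003 0.707
scene held heel-tcp [-0.0012 -0.0533] yaw 0.025 dz 0.003 0.688
```

>>> move_arm:
  series:
    - {"gripper": 2.5,"x": 0,"y": 0,"z": 0,"wx": 0,"wy": 0,"wz": 0}
    - {"gripper": 2.8,"x": 0,"y": 0,"z": 0,"wx": 0,"wy": 0,"wz": 0}
    - {"gripper": 2.8,"x": 0,"y": 0,"z": -2,"wx": 0,"wy": 0,"wz": 0}
    - {"gripper": 2.8,"x": 0,"y": 0,"z": -6,"wx": 0,"wy": 0,"wz": 0}
    - {"gripper": 2.8,"x": 0,"y": 0,"z": -12,"wx": 0,"wy": 0,"wz": 0}

```text
t: 26.5
tcp_pos: [0.6246, -0.0122, 0.281]
ee_rot: [0.0, 0.011, 1.0, -0.0]
wrist_force: [1.2, -0.4, 0.0]
gripper_width: 0.33
```

```bash
cat >> sole.py <<'E'
def goback(q,h,k):
    from scipy.spatial.transform import Slerp
    p,R=cur(); Re=Rg(-.045,0); mid=Slerp([0,1],Rot.concatenate([R,Re]))(.5); q=np.array(q)
    chain([("a",(p+q)/2*[1,1,0]+[0,0,.30],mid),("b",q,Re)]+steps(h,-.045,k))
E
python3 - <<'E'
from sole import *
slotted(1)
goback([.502,.192,.302],(.5136,.1916),2)
E
```

```text
scene 1 [0.0013 0.002 ] z 0.032 0.699
scene 1 [ 0.0047 -0.0046] z 0.037 0.7
scene 1 [ 0.0117 -0.0153] z 0.045 0.702
scene 1 [ 0.065  -0.0225] z 0.032 0.219
scene 1 [ 0.0677 -0.0284] z 0.037 0.221
scene 1 [ 0.0704 -0.0339] z 0.045 0.227
scene 1 [-0.0004 -0.0559] z 0.032 0.806
scene 1 [ 0.0034 -0.0601] z 0.037 0.799
scene 1 [ 0.0084 -0.071 ] z 0.045 0.802
side 1 [-0.0013  0.0021] z 0.032 0.836
side 1 [-0.004   0.0058] z 0.037 0.839
side 1 [-0.0064  0.0136] z 0.045 0.841
side 1 [-0.0014 -0.0567] z 0.032 0.654
side 1 [-0.0042 -0.0525] z 0.037 0.645
side 1 [-0.0068 -0.0415] z 0.045 0.639
side 1 [-0.0231  0.2801] z 0.032 0.132
side 1 [-0.0518  0.0455] z 0.037 0.088
side 1 [-0.054   0.0505] z 0.045 0.091
from [ 0.6255 -0.0121  0.2815]
a          [ 6.4  10.06 -1.89] [ 0.1  0.1 45.6] -> [0.564 0.09  0.3  ]
b          [11.67  2.46 -0.23] [ 0.1  0.1 45.6] -> [0.502 0.192 0.302]
pre        [ 1.000e-02 -4.620e+00  1.295e+01] [-20.   0.   0.] -> [0.456 0.194 0.173]
grasp      [-0.  -0.   4.5] [0. 0. 0.] -> [0.471 0.194 0.13 ]
lift       [ 0.    2.74 -7.52] [0. 0. 0.] -> [0.471 0.194 0.21 ]
mid        [-7.35 11.52 -8.02] [ 18.9   8.  -45.3] -> [0.549 0.116 0.325]
over       [-10.92   0.36   0.  ] [  0.    0.  -45.8] -> [0.626 0.039 0.325]
down1      [ 0.   0.  10.9] [0. 0. 0.] -> [0.626 0.039 0.216]
down2      [0.  0.  5.8] [0. 0. 0.] -> [0.626 0.039 0.158]
```

>>> move_arm:
  series:
    - {"gripper": 4,"x": 1.2,"y": 2,"z": -1,"wx": 0,"wy": 0,"wz": 9}
    - {"gripper": 4,"x": 2.5,"y": 4,"z": -2,"wx": 0,"wy": 0,"wz": 18}
    - {"gripper": 4,"x": 3.9,"y": 6,"z": -2,"wx": 0,"wy": 0,"wz": 27}
    - {"gripper": 4,"x": 5.2,"y": 8,"z": -2,"wx": 0,"wy": 0,"wz": 36}
    - {"gripper": 4,"x": 6.4,"y": 10,"z": -2,"wx": 0,"wy": 0,"wz": 45.6}

```text
t: 27.32
tcp_pos: [0.5625, 0.0898, 0.2987]
ee_rot: [0.0, 0.4, 0.916, -0.0]
wrist_force: [-0.1, 1.1, -0.0]
gripper_width: 0.47
```

>>> move_arm:
  series:
    - {"gripper": 4,"x": 2.3,"y": 0.5,"z": 0,"wx": 0,"wy": 0,"wz": 9}
    - {"gripper": 4,"x": 4.6,"y": 1,"z": 0,"wx": 0,"wy": 0,"wz": 18}
    - {"gripper": 4,"x": 7,"y": 1.5,"z": 0,"wx": 0,"wy": 0,"wz": 27}
    - {"gripper": 4,"x": 9.4,"y": 2,"z": 0,"wx": 0,"wy": 0,"wz": 36}
    - {"gripper": 4,"x": 11.7,"y": 2.5,"z": 0,"wx": 0,"wy": 0,"wz": 45.6}

```text
t: 27.95
tcp_pos: [0.5008, 0.1923, 0.2985]
ee_rot: [0.001, 0.724, 0.69, 0.0]
wrist_force: [0.5, 0.4, -0.3]
gripper_width: 0.471
```

>>> move_arm:
  series:
    - {"gripper": 4,"x": 0,"y": -2.3,"z": 4,"wx": -7,"wy": 0,"wz": 0}
    - {"gripper": 4,"x": 0,"y": -4.6,"z": 8,"wx": -14,"wy": 0,"wz": 0}
    - {"gripper": 4,"x": 0,"y": -4.6,"z": 12.5,"wx": -20,"wy": 0,"wz": 0}
    - {"gripper": 4,"x": 0,"y": -4.6,"z": 12.5,"wx": -20,"wy": 0,"wz": 0}
    - {"gripper": 4,"x": 0,"y": -4.6,"z": 12.5,"wx": -20,"wy": 0,"wz": 0}

```text
t: 28.58
tcp_pos: [0.4548, 0.1937, 0.1729]
ee_rot: [0.126, 0.711, 0.682, 0.119]
wrist_force: [0.0, 0.3, 0.2]
gripper_width: 0.47
```

```bash
python3 - <<'E'
from sole import *
o=look_soles(); b=min(o,key=lambda v:abs(v[0][1]-.191))[0]
chain(steps(b,-.045,2)[1:])
p,R=cur();print(np.degrees((R.inv()*Rg(-.045,np.radians(20))).as_rotvec()).round(2))
E
```

```text
[ 0.5135  0.1909 -0.0515] 0.902 [312, 204, 337, 346]
[ 0.5165  0.2552 -0.0513] 0.966 [312, 62, 343, 204]
[ 0.51   -0.1067 -0.05  ] -0.0 [465, 464, 493, 478]
from [0.4562 0.1938 0.1741]
grasp      [-0.03 -0.1   4.64] [0.1 0.  0.1] -> [0.471 0.193 0.13 ]
lift       [ 0.    2.74 -7.52] [0. 0. 0.] -> [0.471 0.193 0.21 ]
mid        [-7.32 11.52 -8.02] [ 18.9   8.  -45.3] -> [0.549 0.116 0.325]
over       [-10.89   0.39   0.  ] [  0.    0.  -45.8] -> [0.626 0.039 0.325]
down1      [ 0.   0.  10.9] [0. 0. 0.] -> [0.626 0.039 0.216]
down2      [0.  0.  5.8] [0. 0. 0.] -> [0.626 0.039 0.158]
[0.08 0.01 0.09]
```

>>> move_arm:
  series:
    - {"gripper": 4,"x": 0,"y": -0.1,"z": 2.5,"wx": 0,"wy": 0,"wz": 0}
    - {"gripper": 4,"x": 0,"y": -0.1,"z": 4.6,"wx": 0,"wy": 0,"wz": 0}
    - {"gripper": 2,"x": 0,"y": -0.1,"z": 4.6,"wx": 0,"wy": 0,"wz": 0}
    - {"gripper": 0.5,"x": 0,"y": -0.1,"z": 4.6,"wx": 0,"wy": 0,"wz": 0}
    - {"gripper": 0.5,"x": 0,"y": -0.1,"z": 4.6,"wx": 0,"wy": 0,"wz": 0}

```text
t: 29.3
tcp_pos: [0.471, 0.193, 0.1311]
ee_rot: [0.126, 0.711, 0.681, 0.121]
wrist_force: [0.2, -0.6, -1.7]
gripper_width: 0.112
```

>>> move_arm:
  series:
    - {"gripper": 0.5,"x": 0,"y": 0,"z": 0,"wx": 0,"wy": 0,"wz": 0}
    - {"gripper": 0.5,"x": 0,"y": 0,"z": 0,"wx": 0,"wy": 0,"wz": 0}
    - {"gripper": 0.5,"x": 0,"y": 0.7,"z": -1.9,"wx": 0,"wy": 0,"wz": 0}
    - {"gripper": 0.5,"x": 0,"y": 1.7,"z": -4.7,"wx": 0,"wy": 0,"wz": 0}
    - {"gripper": 0.5,"x": 0,"y": 2.7,"z": -7.5,"wx": 0,"wy": 0,"wz": 0}

```text
t: 29.92
tcp_pos: [0.47, 0.1931, 0.2107]
ee_rot: [0.126, 0.711, 0.681, 0.12]
wrist_force: [0.8, -0.5, -0.7]
gripper_width: 0.109
```

>>> move_arm:
  series:
    - {"gripper": 0.5,"x": -1.4,"y": 2.4,"z": -2.5,"wx": 3.8,"wy": 1.6,"wz": -9}
    - {"gripper": 0.5,"x": -2.9,"y": 4.8,"z": -5,"wx": 7.6,"wy": 3.2,"wz": -18}
    - {"gripper": 0.5,"x": -4.4,"y": 7.2,"z": -7,"wx": 11.4,"wy": 4.8,"wz": -27}
    - {"gripper": 0.5,"x": -5.9,"y": 9.6,"z": -8,"wx": 15.2,"wy": 6.4,"wz": -36}
    - {"gripper": 0.5,"x": -7.3,"y": 11.5,"z": -8,"wx": 18.9,"wy": 8,"wz": -45.3}

```text
t: 30.55
tcp_pos: [0.548, 0.1162, 0.3264]
ee_rot: [0.037, 0.487, 0.872, 0.029]
wrist_force: [0.3, 0.7, -1.9]
gripper_width: 0.11
```

```bash
python3 - <<'E'
from sole import *
chain(steps((.5097,.1107),-.045,2)[4:]); print(manip.state()["gripper_width"])
E
```

```text
from [0.548  0.1162 0.3264]
over       [-10.62   2.57   0.74] [  3.6   4.3 -57.4] -> [0.626 0.039 0.325]
down1      [ 0.   0.  10.9] [0. 0. 0.] -> [0.626 0.039 0.216]
down2      [0.  0.  5.8] [0. 0. 0.] -> [0.626 0.039 0.158]
0.10972601336921785
```

>>> move_arm:
  series:
    - {"gripper": 0.5,"x": -2.1,"y": 0.5,"z": 0.2,"wx": 0.6,"wy": 0.8,"wz": -10}
    - {"gripper": 0.5,"x": -4.2,"y": 1,"z": 0.4,"wx": 1.2,"wy": 1.6,"wz": -20}
    - {"gripper": 0.5,"x": -6.3,"y": 1.5,"z": 0.6,"wx": 1.8,"wy": 2.4,"wz": -30}
    - {"gripper": 0.5,"x": -8.4,"y": 2,"z": 0.7,"wx": 2.4,"wy": 3.2,"wz": -40}
    - {"gripper": 0.5,"x": -10.6,"y": 2.6,"z": 0.7,"wx": 3.1,"wy": 3.8,"wz": -50}

```text
t: 31.18
tcp_pos: [0.6255, 0.039, 0.3234]
ee_rot: [0.004, 0.073, 0.997, 0.004]
wrist_force: [-0.4, -0.9, -0.5]
gripper_width: 0.112
```

```bash
python3 - <<'E'
from sole import *
chain(steps((.5097,.1107),-.045,2)[4:])
E
```

```text
from [0.6255 0.039  0.3234]
over       [-0.04  0.04 -0.15] [ 0.4  0.5 -7.4] -> [0.626 0.039 0.325]
down1      [ 0.   0.  10.9] [0. 0. 0.] -> [0.626 0.039 0.216]
down2      [0.  0.  5.8] [0. 0. 0.] -> [0.626 0.039 0.158]
```

>>> move_arm:
  series:
    - {"gripper": 0.5,"x": 0,"y": 0,"z": 2,"wx": 0.4,"wy": 0.5,"wz": -7.4}
    - {"gripper": 0.5,"x": 0,"y": 0,"z": 6,"wx": 0.4,"wy": 0.5,"wz": -7.4}
    - {"gripper": 0.5,"x": 0,"y": 0,"z": 9,"wx": 0.4,"wy": 0.5,"wz": -7.4}
    - {"gripper": 0.5,"x": 0,"y": 0,"z": 9,"wx": 0.4,"wy": 0.5,"wz": -7.4}

```text
t: 31.68
tcp_pos: [0.6252, 0.04, 0.2319]
ee_rot: [-0.001, 0.011, 1.0, 0.0]
wrist_force: [0.2, -0.9, 0.5]
gripper_width: 0.115
```

```bash
python3 - <<'E'
from sole import *
held()
chain(steps((.5097,.1107),-.045,2)[6:])
E
```

```text
scene held heel-tcp [0.0008 0.0003] yaw -0.138 dz 0.0 0.68
scene held heel-tcp [-0.0015  0.005 ] yaw -0.131 dz -0.003 0.681
scene held heel-tcp [ 0.0016 -0.0008] yaw -0.185 dz 0.003 0.67
side held heel-tcp [ 0.0024 -0.003 ] yaw -0.103 dz 0.0 0.671
side held heel-tcp [ 0.003  -0.0053] yaw -0.104 dz -0.003 0.674
side held heel-tcp [ 0.0012 -0.0001] yaw -0.059 dz 0.003 0.66
from [0.6267 0.0405 0.2351]
down2      [ 0.09 -0.13  7.71] [ 0.   0.2 -0.3] -> [0.626 0.039 0.158]
```

>>> move_arm:
  series:
    - {"gripper": 0.5,"x": 0.2,"y": -0.1,"z": 2,"wx": 0,"wy": 0,"wz": 0}
    - {"gripper": 0.5,"x": 0.2,"y": -0.1,"z": 3.5,"wx": 0,"wy": 0,"wz": 0}
    - {"gripper": 0.5,"x": 0.2,"y": -0.1,"z": 5,"wx": 0,"wy": 0,"wz": 0}
    - {"gripper": 0.5,"x": 0.2,"y": -0.1,"z": 6.5,"wx": 0,"wy": 0,"wz": 0}
    - {"gripper": 0.5,"x": 0.2,"y": -0.1,"z": 7.5,"wx": 0,"wy": 0,"wz": 0}

```text
t: 32.5
tcp_pos: [0.6241, 0.0394, 0.1576]
ee_rot: [0.0, 0.011, 1.0, 0.0]
wrist_force: [-0.1, 0.2, -1.4]
gripper_width: 0.112
```

```bash
python3 - <<'E'
from sole import *
chain(steps((.5097,.1107),-.045,2)[6:]);print(manip.state()["wrist_force"].round(1))
E
```

```text
from [0.6241 0.0394 0.1576]
down2      [-0.19 -0.01 -0.04] [ 0.   0.  -0.3] -> [0.626 0.039 0.158]
[-0.1  0.2 -1.4]
```

Next: release sole2, then go for sole3.

>>> move_arm:
  series:
    - {"gripper": 2.5,"x": 0,"y": 0,"z": 0,"wx": 0,"wy": 0,"wz": 0}
    - {"gripper": 2.8,"x": 0,"y": 0,"z": 0,"wx": 0,"wy": 0,"wz": 0}
    - {"gripper": 2.8,"x": 0,"y": 0,"z": -2,"wx": 0,"wy": 0,"wz": 0}
    - {"gripper": 2.8,"x": 0,"y": 0,"z": -6,"wx": 0,"wy": 0,"wz": 0}
    - {"gripper": 2.8,"x": 0,"y": 0,"z": -12,"wx": 0,"wy": 0,"wz": 0}

```text
t: 33.12
tcp_pos: [0.6236, 0.0393, 0.2807]
ee_rot: [0.0, 0.011, 1.0, 0.0]
wrist_force: [0.2, -1.0, -0.0]
gripper_width: 0.329
```

```bash
python3 - <<'E'
from sole import *
slotted(2,["side"])
goback([.504,.258,.302],(.5166,.2555),3)
E
```

```text
side 2 [-0.0027  0.0021] z 0.032 0.849
side 2 [-0.0042  0.0057] z 0.037 0.851
side 2 [-0.0076  0.0128] z 0.045 0.858
side 2 [-0.0034 -0.0523] z 0.032 0.724
side 2 [-0.0037 -0.0486] z 0.037 0.722
side 2 [-0.0043 -0.042 ] z 0.045 0.623
from [0.6261 0.0405 0.2865]
a          [ 6.32 10.74 -1.4 ] [ 0.3  0.2 45.7] -> [0.565 0.149 0.3  ]
b          [12.11  2.97 -0.25] [ 0.3  0.2 45.7] -> [0.504 0.258 0.302]
pre        [-0.19 -4.51 12.95] [-20.   0.   0.] -> [0.459 0.258 0.173]
grasp      [-0.  -0.   4.5] [0. 0. 0.] -> [0.474 0.257 0.13 ]
lift       [ 0.    2.74 -7.52] [0. 0. 0.] -> [0.474 0.257 0.21 ]
mid        [-7.96 11.43 -8.05] [ 18.9   8.  -45.3] -> [0.55  0.174 0.325]
over       [-11.27  -0.14   0.  ] [  0.    0.  -45.8] -> [0.627 0.091 0.325]
down1      [ 0.   0.  10.9] [0. 0. 0.] -> [0.627 0.091 0.216]
down2      [0.  0.  5.8] [0. 0. 0.] -> [0.627 0.091 0.158]
```

>>> move_arm:
  series:
    - {"gripper": 4,"x": 1.2,"y": 2.1,"z": -1,"wx": 0,"wy": 0,"wz": 9}
    - {"gripper": 4,"x": 2.5,"y": 4.2,"z": -2,"wx": 0,"wy": 0,"wz": 18}
    - {"gripper": 4,"x": 3.8,"y": 6.4,"z": -2,"wx": 0,"wy": 0,"wz": 27}
    - {"gripper": 4,"x": 5.1,"y": 8.6,"z": -2,"wx": 0,"wy": 0,"wz": 36}
    - {"gripper": 4,"x": 6.3,"y": 10.7,"z": -2,"wx": 0,"wy": 0,"wz": 45.7}

```text
t: 33.85
tcp_pos: [0.563, 0.1487, 0.3004]
ee_rot: [0.001, 0.401, 0.916, 0.001]
wrist_force: [0.1, 0.6, 0.2]
gripper_width: 0.47
```

>>> move_arm:
  series:
    - {"gripper": 4,"x": 2.4,"y": 0.6,"z": 0,"wx": 0,"wy": 0,"wz": 9}
    - {"gripper": 4,"x": 4.8,"y": 1.2,"z": 0,"wx": 0,"wy": 0,"wz": 18}
    - {"gripper": 4,"x": 7.2,"y": 1.8,"z": 0,"wx": 0,"wy": 0,"wz": 27}
    - {"gripper": 4,"x": 9.6,"y": 2.4,"z": 0,"wx": 0,"wy": 0,"wz": 36}
    - {"gripper": 4,"x": 12,"y": 3,"z": 0,"wx": 0,"wy": 0,"wz": 45.7}

```text
t: 34.48
tcp_pos: [0.5029, 0.2569, 0.3004]
ee_rot: [0.0, 0.725, 0.689, 0.002]
wrist_force: [0.1, -0.1, 0.1]
gripper_width: 0.468
```

>>> move_arm:
  series:
    - {"gripper": 4,"x": 0,"y": -2.3,"z": 4,"wx": -7,"wy": 0,"wz": 0}
    - {"gripper": 4,"x": 0,"y": -4.5,"z": 8,"wx": -14,"wy": 0,"wz": 0}
    - {"gripper": 4,"x": 0,"y": -4.5,"z": 12.3,"wx": -20,"wy": 0,"wz": 0}
    - {"gripper": 4,"x": 0,"y": -4.5,"z": 12.3,"wx": -20,"wy": 0,"wz": 0}
    - {"gripper": 4,"x": 0,"y": -4.5,"z": 12.3,"wx": -20,"wy": 0,"wz": 0}

```text
t: 35.1
tcp_pos: [0.4585, 0.2588, 0.1764]
ee_rot: [0.126, 0.712, 0.68, 0.121]
wrist_force: [0.7, 0.4, 0.7]
gripper_width: 0.467
```

```bash
python3 - <<'E'
from sole import *
o=look_soles(); b=min(o,key=lambda v:abs(v[0][1]-.256))[0]
chain(steps(b,-.045,3)[1:])
p,R=cur();print(np.degrees((R.inv()*Rg(-.045,np.radians(20))).as_rotvec()).round(2))
E
```

```text
[ 0.5167  0.2555 -0.0551] 0.968 [307, 190, 333, 345]
[ 0.51   -0.0466 -0.05  ] -0.0 [462, 466, 493, 477]
from [0.4593 0.2585 0.1768]
grasp      [-0.04 -0.19  4.9 ] [ 0.1 -0.1 -0.1] -> [0.474 0.257 0.13 ]
lift       [ 0.    2.74 -7.52] [0. 0. 0.] -> [0.474 0.257 0.21 ]
mid        [-7.96 11.42 -8.06] [ 18.9   8.  -45.3] -> [0.55  0.174 0.325]
over       [-11.27  -0.15   0.  ] [  0.    0.  -45.8] -> [0.627 0.091 0.325]
down1      [ 0.   0.  10.9] [0. 0. 0.] -> [0.627 0.091 0.216]
down2      [0.  0.  5.8] [0. 0. 0.] -> [0.627 0.091 0.158]
[ 0.14 -0.06 -0.12]
```

>>> move_arm:
  series:
    - {"gripper": 4,"x": 0,"y": -0.2,"z": 2.5,"wx": 0,"wy": 0,"wz": 0}
    - {"gripper": 4,"x": 0,"y": -0.2,"z": 4.9,"wx": 0,"wy": 0,"wz": 0}
    - {"gripper": 2,"x": 0,"y": -0.2,"z": 4.9,"wx": 0,"wy": 0,"wz": 0}
    - {"gripper": 0.5,"x": 0,"y": -0.2,"z": 4.9,"wx": 0,"wy": 0,"wz": 0}
    - {"gripper": 0.5,"x": 0,"y": -0.2,"z": 4.9,"wx": 0,"wy": 0,"wz": 0}

```text
t: 35.83
tcp_pos: [0.4741, 0.2574, 0.13]
ee_rot: [0.126, 0.712, 0.68, 0.121]
wrist_force: [2.0, -1.1, 1.0]
gripper_width: 0.117
```

>>> move_arm:
  series:
    - {"gripper": 0.5,"x": 0,"y": 0,"z": 0,"wx": 0,"wy": 0,"wz": 0}
    - {"gripper": 0.5,"x": 0,"y": 0,"z": 0,"wx": 0,"wy": 0,"wz": 0}
    - {"gripper": 0.5,"x": 0,"y": 0.7,"z": -1.9,"wx": 0,"wy": 0,"wz": 0}
    - {"gripper": 0.5,"x": 0,"y": 1.7,"z": -4.7,"wx": 0,"wy": 0,"wz": 0}
    - {"gripper": 0.5,"x": 0,"y": 2.7,"z": -7.5,"wx": 0,"wy": 0,"wz": 0}

```text
t: 36.45
tcp_pos: [0.4727, 0.2573, 0.2093]
ee_rot: [0.126, 0.712, 0.68, 0.12]
wrist_force: [-0.2, 0.0, -0.4]
gripper_width: 0.11
```

>>> move_arm:
  series:
    - {"gripper": 0.5,"x": -1.6,"y": 2,"z": -3,"wx": 3.8,"wy": 1.6,"wz": -9}
    - {"gripper": 0.5,"x": -3.2,"y": 4.4,"z": -6,"wx": 7.6,"wy": 3.2,"wz": -18}
    - {"gripper": 0.5,"x": -4.8,"y": 6.8,"z": -8.5,"wx": 11.4,"wy": 4.8,"wz": -27}
    - {"gripper": 0.5,"x": -6.4,"y": 9.2,"z": -8.5,"wx": 15.2,"wy": 6.4,"wz": -36}
    - {"gripper": 0.5,"x": -8,"y": 11.4,"z": -8.5,"wx": 18.9,"wy": 8,"wz": -45.3}

```text
t: 37.08
tcp_pos: [0.547, 0.1738, 0.3289]
ee_rot: [0.032, 0.48, 0.876, 0.028]
wrist_force: [0.2, 0.5, -0.5]
gripper_width: 0.116
```

```bash
python3 - <<'E'
from sole import *
chain(steps((.5097,.1107),-.045,3)[4:]); print(manip.state()["gripper_width"])
E
```

```text
from [0.547  0.1738 0.3289]
over       [-11.22   2.22   0.91] [  3.3   3.8 -56.5] -> [0.627 0.091 0.325]
down1      [ 0.   0.  10.9] [0. 0. 0.] -> [0.627 0.091 0.216]
down2      [0.  0.  5.8] [0. 0. 0.] -> [0.627 0.091 0.158]
0.11567585365715126
```

>>> move_arm:
  series:
    - {"gripper": 0.5,"x": -2.2,"y": 0.4,"z": 0.2,"wx": 0.6,"wy": 0.7,"wz": -10}
    - {"gripper": 0.5,"x": -4.4,"y": 0.9,"z": 0.4,"wx": 1.2,"wy": 1.4,"wz": -20}
    - {"gripper": 0.5,"x": -6.6,"y": 1.3,"z": 0.6,"wx": 1.8,"wy": 2.1,"wz": -30}
    - {"gripper": 0.5,"x": -8.9,"y": 1.7,"z": 0.7,"wx": 2.4,"wy": 2.8,"wz": -40}
    - {"gripper": 0.5,"x": -11.2,"y": 2.2,"z": 0.7,"wx": 2.9,"wy": 3.4,"wz": -50}

```text
t: 37.7
tcp_pos: [0.6256, 0.0906, 0.3253]
ee_rot: [0.004, 0.065, 0.998, 0.003]
wrist_force: [0.1, -0.3, -0.7]
gripper_width: 0.109
```

```bash
python3 - <<'E'
from sole import *
chain(steps((.5097,.1107),-.045,3)[4:])
E
```

```text
from [0.6256 0.0906 0.3253]
over       [-0.09  0.07  0.03] [ 0.4  0.4 -6.5] -> [0.627 0.091 0.325]
down1      [ 0.   0.  10.9] [0. 0. 0.] -> [0.627 0.091 0.216]
down2      [0.  0.  5.8] [0. 0. 0.] -> [0.627 0.091 0.158]
```

>>> move_arm:
  series:
    - {"gripper": 0.5,"x": 0,"y": 0,"z": 2,"wx": 0.4,"wy": 0.4,"wz": -6.5}
    - {"gripper": 0.5,"x": 0,"y": 0,"z": 6,"wx": 0.4,"wy": 0.4,"wz": -6.5}
    - {"gripper": 0.5,"x": 0,"y": 0,"z": 9,"wx": 0.4,"wy": 0.4,"wz": -6.5}
    - {"gripper": 0.5,"x": 0,"y": 0,"z": 9,"wx": 0.4,"wy": 0.4,"wz": -6.5}

```text
t: 38.2
tcp_pos: [0.6252, 0.0915, 0.2337]
ee_rot: [-0.001, 0.011, 1.0, -0.0]
wrist_force: [-0.4, 0.6, -0.4]
gripper_width: 0.113
```

```bash
python3 - <<'E'
from sole import *
held()
chain(steps((.5097,.1107),-.045,3)[6:])
E
```

```text
scene held heel-tcp [-0.0015  0.0057] yaw -0.185 dz 0.0 0.666
scene held heel-tcp [-0.0027  0.0085] yaw -0.203 dz -0.003 0.668
scene held heel-tcp [-0.0003  0.0023] yaw -0.203 dz 0.003 0.66
side held heel-tcp [ 0.0034 -0.005 ] yaw -0.117 dz 0.0 0.649
side held heel-tcp [ 0.0045 -0.0074] yaw -0.131 dz -0.003 0.652
side held heel-tcp [ 0.0022 -0.0023] yaw -0.117 dz 0.003 0.646
from [0.6268 0.092  0.237 ]
down2      [ 0.05 -0.08  7.9 ] [-0.   0.2 -0.3] -> [0.627 0.091 0.158]
```

>>> move_arm:
  series:
    - {"gripper": 0.5,"x": 0.1,"y": -0.1,"z": 2,"wx": 0,"wy": 0,"wz": 0}
    - {"gripper": 0.5,"x": 0.1,"y": -0.1,"z": 3.5,"wx": 0,"wy": 0,"wz": 0}
    - {"gripper": 0.5,"x": 0.1,"y": -0.1,"z": 5,"wx": 0,"wy": 0,"wz": 0}
    - {"gripper": 0.5,"x": 0.1,"y": -0.1,"z": 6.5,"wx": 0,"wy": 0,"wz": 0}
    - {"gripper": 0.5,"x": 0.1,"y": -0.1,"z": 7.7,"wx": 0,"wy": 0,"wz": 0}

```text
t: 39.02
tcp_pos: [0.6253, 0.0906, 0.1572]
ee_rot: [0.001, 0.011, 1.0, -0.0]
wrist_force: [-0.0, -0.0, -0.6]
gripper_width: 0.113
```

>>> move_arm:
  series:
    - {"gripper": 0.5,"x": 0,"y": 0,"z": 0,"wx": 0,"wy": 0,"wz": 0}
    - {"gripper": 0.5,"x": 0,"y": 0,"z": 0,"wx": 0,"wy": 0,"wz": 0}

```text
t: 39.28
tcp_pos: [0.6257, 0.0908, 0.1588]
ee_rot: [0.001, 0.011, 1.0, -0.0]
wrist_force: [0.4, -0.4, -1.2]
gripper_width: 0.111
```

>>> move_arm:
  series:
    - {"gripper": 2.5,"x": 0,"y": 0,"z": 0,"wx": 0,"wy": 0,"wz": 0}
    - {"gripper": 2.8,"x": 0,"y": 0,"z": 0,"wx": 0,"wy": 0,"wz": 0}
    - {"gripper": 2.8,"x": 0,"y": 0,"z": -2,"wx": 0,"wy": 0,"wz": 0}
    - {"gripper": 2.8,"x": 0,"y": 0,"z": -7,"wx": 0,"wy": 0,"wz": 0}
    - {"gripper": 2.8,"x": 0,"y": 0,"z": -13,"wx": 0,"wy": 0,"wz": 0}

```text
t: 39.9
tcp_pos: [0.6248, 0.0907, 0.2909]
ee_rot: [0.001, 0.011, 1.0, -0.0]
wrist_force: [0.2, -0.9, 0.2]
gripper_width: 0.327
```

>>> move_arm:
  series:
    - {"gripper": 4.2,"x": -2,"y": 2,"z": 0,"wx": 0,"wy": 0,"wz": 0}
    - {"gripper": 4.2,"x": -5,"y": 4,"z": 0,"wx": 0,"wy": 0,"wz": 0}
    - {"gripper": 4.2,"x": -5,"y": 4,"z": 0,"wx": 0,"wy": 0,"wz": 0}

```text
t: 40.28
tcp_pos: [0.6768, 0.1314, 0.2895]
ee_rot: [0.001, 0.011, 1.0, 0.001]
wrist_force: [-0.8, 0.9, 0.0]
gripper_width: 0.499
```

```bash
cat > knob.py <<'E'
from sole import *
BAR=[box(-.021,.021,-.007,.007,.150,.182)]
def red(im):
    h,s,v=cv2.split(cv2.cvtColor(im,cv2.COLOR_BGR2HSV)); return ((h<8)|(h>172))&(s>170)&(v>90)
def knob(c,im,name,p0=(.6266,.162,-.1)):
    m=red(im); u=proj(c,[[p0[0],p0[1],.17]])[0].astype(int); w=np.zeros_like(m); w[max(0,u[1]-60):u[1]+60,max(0,u[0]-60):u[0]+60]=1
    m&=w
    n,l,st,_=cv2.connectedComponentsWithStats(m.astype(np.uint8)); m=l==1+np.argmax(st[1:,4])
    for a in(-.02,-.2,-.6,-1.2):
        x,s=fit(BAR,[(c,m)],[p0[0],p0[1],a],0); print(name,x.round(4),"clamp",round(RY-x[2],3),round(s,3),m.sum())
E
python3 - <<'E'
from knob import *
import pickle
c,im,r=pickle.load(open("w3.pkl","rb")); knob(c,im,"w3")
c,im=look("wrist"); knob(c,im,"wrist"); A=cv2.resize(im,(400,300))
c,im=look("scene"); knob(c,im,"scene"); B=im[120:330,330:530]
c,im=look("side"); C=im[200:410,100:300]
cv2.imwrite("pics/k1.png",np.vstack([np.hstack([cv2.resize(B,(400,300)),cv2.resize(C,(400,300))]),np.hstack([A,A*0])]))
delta([.6266,.162,.186])
E
```

```text
w3 [ 0.6266  0.159  -0.0235] clamp 0.007 0.546 3070
w3 [ 0.6266  0.1589 -0.0653] clamp 0.048 0.542 3070
w3 [ 0.6294  0.1658 -0.5582] clamp 0.541 0.508 3070
w3 [ 0.6308  0.1633 -1.1695] clamp 1.152 0.469 3070
wrist [0.6258 0.155  0.0335] clamp -0.051 0.518 4234
wrist [ 0.6264  0.1601 -0.2106] clamp 0.194 0.52 4234
wrist [ 0.6272  0.162  -0.3515] clamp 0.335 0.524 4234
wrist [ 0.6279  0.1589 -1.1101] clamp 1.093 0.482 4234
scene [0.6293 0.1548 0.0925] clamp -0.109 0.801 413
scene [ 0.6295  0.1534 -0.1739] clamp 0.157 0.803 413
scene [ 0.6303  0.1554 -0.419 ] clamp 0.402 0.804 413
scene [ 0.6301  0.1553 -0.3426] clamp 0.326 0.804 413
tcp [0.6757 0.1293 0.2893] t 40.42 d [ 5.01  3.16 10.32]
```

View pics/k1.png

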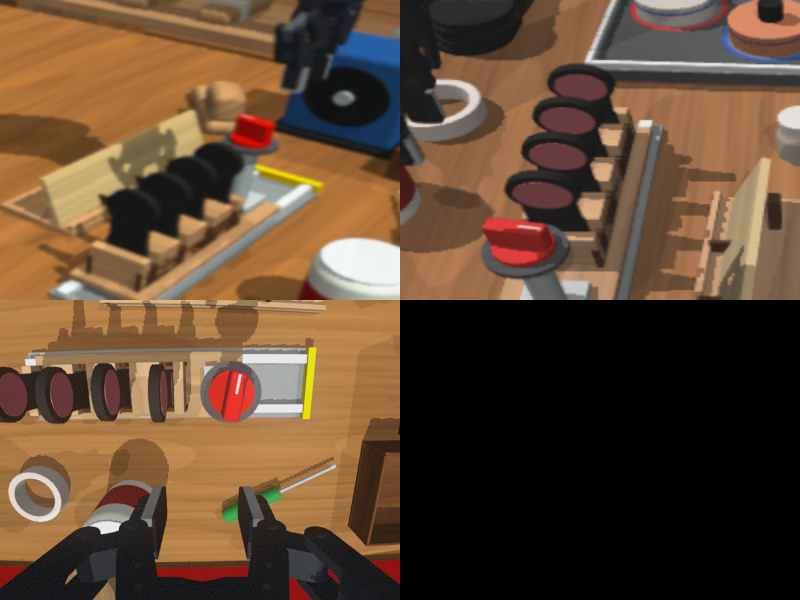

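>>> move_arm:
  series:
    - {"gripper": 4.2,"x": 2.5,"y": 1.6,"z": 0,"wx": 0,"wy": 0,"wz": 6}
    - {"gripper": 4.2,"x": 5,"y": 3.2,"z": 0,"wx": 0,"wy": 0,"wz": 11}
    - {"gripper": 4.2,"x": 5,"y": 3.2,"z": 4,"wx": 0,"wy": 0,"wz": 11}
    - {"gripper": 4.2,"x": 5,"y": 3.2,"z": 5,"wx": 0,"wy": 0,"wz": 11}
    - {"gripper": 4.2,"x": 5,"y": 3.2,"z": 5,"wx": 0,"wy": 0,"wz": 11}

```text
t: 41.05
tcp_pos: [0.627, 0.162, 0.2387]
ee_rot: [0.001, 0.107, 0.994, -0.0]
wrist_force: [0.1, 0.3, -0.4]
gripper_width: 0.494
```

```bash
python3 - <<'E'
from knob import *
c,im=look("wrist"); delta([.6266,.1615,.186])
cv2.imwrite("pics/k2.png",cv2.resize(im,(480,360)))
E
```

```text
tcp [0.6273 0.1623 0.2393] t 41.1 d [ 0.07 -0.09  5.33]
```

View pics/k2.png

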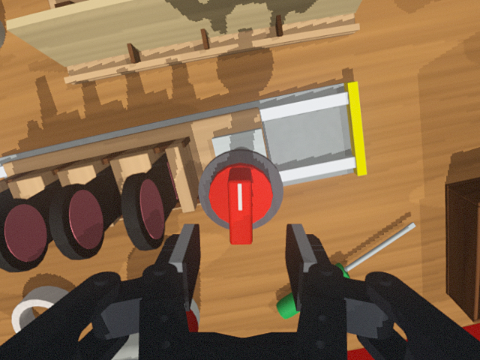

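The knob bar is aligned with the tool and centred between the pads at (240,205). I'll descend and grip it.

>>> move_arm:
  series:
    - {"gripper": 4.2,"x": 0,"y": 0,"z": 3,"wx": 0,"wy": 0,"wz": 0}
    - {"gripper": 4.2,"x": 0,"y": 0,"z": 5.2,"wx": 0,"wy": 0,"wz": 0}
    - {"gripper": 4.2,"x": 0,"y": 0,"z": 5.2,"wx": 0,"wy": 0,"wz": 0}
    - {"gripper": 2.5,"x": 0,"y": 0,"z": 5.2,"wx": 0,"wy": 0,"wz": 0}
    - {"gripper": 1,"x": 0,"y": 0,"z": 5.2,"wx": 0,"wy": 0,"wz": 0}

```text
t: 41.72
tcp_pos: [0.6276, 0.1627, 0.188]
ee_rot: [0.002, 0.107, 0.994, 0.0]
wrist_force: [-2.8, -2.6, 7.1]
gripper_width: 0.151
```

>>> move_arm:
  series:
    - {"gripper": 1,"x": 0,"y": 0,"z": 0,"wx": 0,"wy": 0,"wz": 0}
    - {"gripper": 1,"x": 0,"y": 0,"z": 0,"wx": 0,"wy": 0,"wz": 0}

```text
t: 41.98
tcp_pos: [0.6276, 0.1626, 0.188]
ee_rot: [0.002, 0.107, 0.994, -0.0]
wrist_force: [-1.9, -0.9, 7.1]
gripper_width: 0.152
```

```bash
python3 - <<'E'
from knob import *
p,R=cur(); print(p.round(4),manip.state()["gripper_width"],manip.state()["wrist_force"].round(1)); d=np.array([-np.sin(RY),np.cos(RY),0])
print((R.inv().apply([d*.09])*100).round(2))
slotted(3,["side"])
E
```

```text
[0.6276 0.1626 0.188 ] 0.15158619223384184 [-1.9 -0.9  7.1]
[[ 1.77  8.82 -0.  ]]
side 3 [-0.0099  0.0055] z 0.032 0.688
side 3 [-0.0145  0.0123] z 0.037 0.618
side 3 [-0.0103  0.0139] z 0.045 0.663
side 3 [-0.0235  0.1776] z 0.032 0.156
side 3 [-0.0423  0.1812] z 0.037 0.157
side 3 [-0.0492  0.0684] z 0.045 0.13
```

```bash
python3 - <<'E'
from knob import *
c,im=look("scene"); D=manip.outline_of("scene","sole0"); M0=sole_model(0)
for k in range(4):
    for z in(.032,.044):
        r=render(c,pose(M0,*SLOT[k],z,np.pi/2+RY)); b=max(D,key=lambda d:(d["mask"]&r).sum())
        ys,xs=np.nonzero(r); e=b["extent"]; print(k,z,"model top/right",ys.min(),xs.max(),xs.min(),"seen",[int(v) for v in e],int(b["mask"].sum()))
cv2.imwrite("pics/s2.png",cv2.resize(im[130:300,340:540],(800,680))[:600])
E
```

```text
0 0.032 model top/right 252 411 381 seen [381, 254, 408, 300] 978
0 0.044 model top/right 247 412 382 seen [381, 254, 408, 300] 978
1 0.032 model top/right 240 426 395 seen [397, 239, 428, 284] 715
1 0.044 model top/right 235 427 396 seen [397, 239, 428, 284] 715
2 0.032 model top/right 229 439 409 seen [414, 231, 438, 274] 576
2 0.044 model top/right 224 440 410 seen [414, 231, 438, 274] 576
3 0.032 model top/right 219 452 422 seen [427, 217, 449, 260] 542
3 0.044 model top/right 214 453 422 seen [427, 217, 449, 260] 542
```

View pics/s2.png

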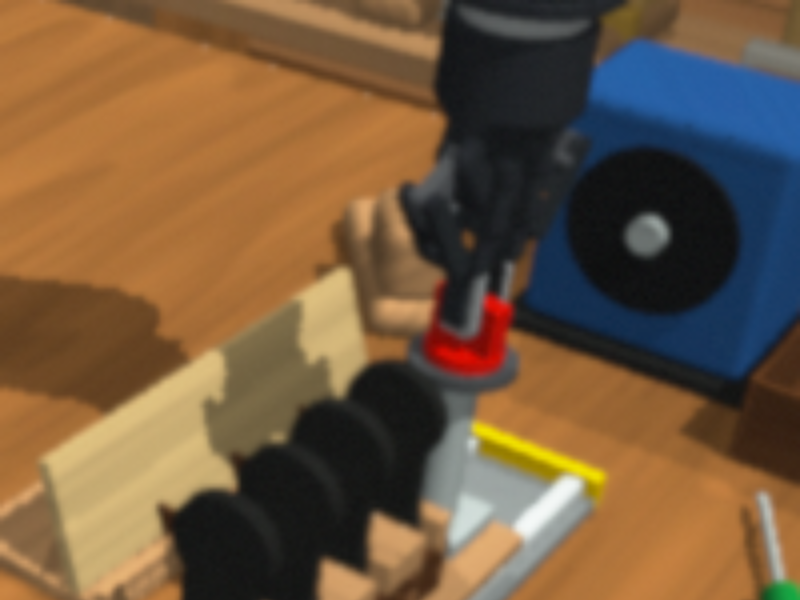

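All four sole tops are within about 2 px of the model at floor height, so I'll slide the rack.

>>> move_arm:
  series:
    - {"gripper": 1,"x": 0.1,"y": 0.7,"z": 0,"wx": 0,"wy": 0,"wz": 0}
    - {"gripper": 1,"x": 0.4,"y": 2,"z": 0,"wx": 0,"wy": 0,"wz": 0}
    - {"gripper": 1,"x": 0.7,"y": 3.5,"z": 0,"wx": 0,"wy": 0,"wz": 0}
    - {"gripper": 1,"x": 1,"y": 5,"z": 0,"wx": 0,"wy": 0,"wz": 0}
    - {"gripper": 1,"x": 1.3,"y": 6.5,"z": 0,"wx": 0,"wy": 0,"wz": 0}

```text
t: 42.8
tcp_pos: [0.6284, 0.2291, 0.188]
ee_rot: [0.002, 0.107, 0.994, -0.0]
wrist_force: [-4.2, -4.7, 9.1]
gripper_width: 0.152
```

>>> move_arm:
  series:
    - {"gripper": 1,"x": 0.2,"y": 1,"z": 0,"wx": 0,"wy": 0,"wz": 0}
    - {"gripper": 1,"x": 0.4,"y": 1.9,"z": 0,"wx": 0,"wy": 0,"wz": 0}
    - {"gripper": 1,"x": 0.4,"y": 2.2,"z": 0,"wx": 0,"wy": 0,"wz": 0}
    - {"gripper": 1,"x": 0.4,"y": 2.2,"z": 0,"wx": 0,"wy": 0,"wz": 0}

```text
t: 43.3
tcp_pos: [0.6288, 0.248, 0.1878]
ee_rot: [0.001, 0.108, 0.994, -0.003]
wrist_force: [-13.9, -20.8, 20.7]
gripper_width: 0.154
```

```bash
python3 - <<'E'
from knob import *
M0=sole_model(0); d=np.array([.017,1.])
for cam in("scene","side"):
    c,im=look(cam); D=manip.outline_of(cam,"sole0")
    for k in range(4):
        for sh in(.08,.09):
            q=np.array(SLOT[k])+d*sh; r=render(c,pose(M0,*q,.032,np.pi/2+RY)); b=max(D,key=lambda t:(t["mask"]&r).sum())
            ys,xs=np.nonzero(r); print(cam,k,sh,"model",xs.min(),ys.min(),xs.max(),"seen",[int(v) for v in b["extent"]])
E
```

```text
scene 0 0.08 model 403 234 434 seen [406, 235, 432, 283]
scene 0 0.09 model 406 232 436 seen [406, 235, 432, 283]
scene 1 0.08 model 416 224 447 seen [418, 219, 448, 264]
scene 1 0.09 model 419 222 449 seen [418, 219, 448, 264]
scene 2 0.08 model 428 214 459 seen [418, 219, 448, 264]
scene 2 0.09 model 431 212 461 seen [433, 213, 459, 256]
scene 3 0.08 model 440 204 470 seen [445, 197, 470, 245]
scene 3 0.09 model 442 203 472 seen [445, 197, 470, 245]
side 0 0.08 model 161 280 204 seen [165, 280, 200, 328]
side 0 0.09 model 160 285 203 seen [165, 280, 200, 328]
side 1 0.08 model 154 306 200 seen [157, 306, 192, 352]
side 1 0.09 model 152 312 199 seen [157, 306, 192, 352]
side 2 0.08 model 146 335 195 seen [151, 336, 193, 383]
side 2 0.09 model 145 341 194 seen [151, 336, 193, 383]
side 3 0.08 model 138 366 190 seen [153, 368, 183, 410]
side 3 0.09 model 136 373 188 seen [153, 368, 183, 410]
```

>>> move_arm:
  series:
    - {"gripper": 1,"x": 0,"y": 0.1,"z": 0,"wx": 0,"wy": 0,"wz": 0}
    - {"gripper": 1,"x": 0,"y": 0.2,"z": 0,"wx": 0,"wy": 0,"wz": 0}
    - {"gripper": 1,"x": 0,"y": 0.2,"z": 0,"wx": 0,"wy": 0,"wz": 0}

```text
t: 43.88
tcp_pos: [0.629, 0.2482, 0.1878]
ee_rot: [0.0, 0.109, 0.994, -0.004]
wrist_force: [-17.6, -30.0, 26.0]
gripper_width: 0.154
```

```bash
python3 - <<'E'
from knob import *
c,im=look("scene"); a=cv2.resize(im[150:300,390:530],(400,429),interpolation=2)
c2,im2=look("side"); b=cv2.resize(im2[270:480,90:290],(400,420),interpolation=2)
w,iw=look("wrist")
cv2.imwrite("pics/e1.png",np.vstack([np.hstack([a[:420],b]),cv2.resize(iw[0:240],(800,300))[:180]]))
import pickle; pickle.dump(((c,im),(c2,im2),(w,iw)),open("e1.pkl","wb"))
s=manip.state();print(s["tcp_pos"],s["wrist_force"],s["torque"],s["q"].round(2))
M0=sole_model(0); d=np.array([.017,1.])
for cam,cc in(("side",c2),("scene",c)):
    D=manip.outline_of(cam,"sole0")
    for k in range(4):
        q0=np.array(SLOT[k])+d*.085; r=render(cc,pose(M0,*q0,.032,np.pi/2+RY)); b=max(D,key=lambda t:(t["mask"]&r).sum())
        f,s=fit(M0[1:],[(cc,b["mask"])],[*q0,np.pi/2+RY],.032); print(cam,k,"travel",(f[1]-SLOT[k][1]).round(4),"dx",(f[0]-SLOT[k][0]).round(4),round(s,3))
E
```

```text
[0.6289948  0.24826652 0.18777805] [-18.83195757 -29.25582725  25.07231394] [-6.45788348  4.02040962  0.04647936] [-0.09  0.74 -0.62  1.49  0.48  1.07  0.53]
side 0 travel 0.0872 dx -0.0024 0.707
side 1 travel 0.0856 dx -0.0022 0.873
side 2 travel 0.0954 dx -0.0088 0.749
side 3 travel 0.0955 dx -0.0061 0.651
scene 0 travel 0.0888 dx -0.0003 0.817
scene 1 travel 0.089 dx 0.0042 0.661
scene 2 travel 0.0994 dx -0.0006 0.633
scene 3 travel 0.0467 dx -0.0034 0.553
```

View pics/e1.png

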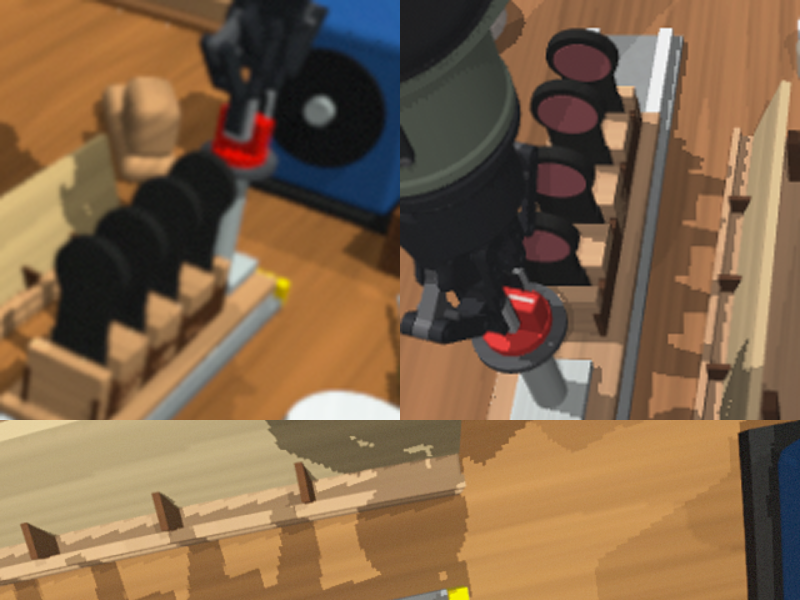

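The rack is hard against the yellow stop with the soles upright. Next I'll relax the pull a little and turn the knob clockwise.

>>> move_arm:
  series:
    - {"gripper": 1,"x": -0.1,"y": -0.3,"z": -0.2,"wx": 0,"wy": 0,"wz": 0}
    - {"gripper": 1,"x": -0.1,"y": -0.3,"z": -0.2,"wx": 0,"wy": 0,"wz": 9}
    - {"gripper": 1,"x": -0.1,"y": -0.3,"z": -0.2,"wx": 0,"wy": 0,"wz": 18}
    - {"gripper": 1,"x": -0.1,"y": -0.3,"z": -0.2,"wx": 0,"wy": 0,"wz": 27}
    - {"gripper": 1,"x": -0.1,"y": -0.3,"z": -0.2,"wx": 0,"wy": 0,"wz": 36}

```text
t: 44.75
tcp_pos: [0.6287, 0.2475, 0.1881]
ee_rot: [0.0, 0.412, 0.911, -0.002]
wrist_force: [-9.9, -12.3, -2.1]
gripper_width: 0.153
```

```bash
python3 - <<'E'
from knob import *
s=manip.state();p,R=cur();print(p.round(4),s["wrist_force"].round(1),s["torque"].round(2),s["gripper_width"],s["q"].round(2))
y=R.as_matrix()[:,0];print("tool x az",np.degrees(np.arctan2(y[1],y[0])))
E
```

```text
[0.6287 0.2475 0.1881] [ -9.9 -12.3  -2.1] [-2.78  2.1   0.08] 0.15328171368300395 [-0.17  0.71 -0.48  1.49  0.36  1.03 -0.02]
tool x az 131.3436022157492
```

>>> move_arm:
  series:
    - {"gripper": 1,"x": 0,"y": 0,"z": 0,"wx": 0,"wy": 0,"wz": 8}
    - {"gripper": 1,"x": 0,"y": 0,"z": 0,"wx": 0,"wy": 0,"wz": 16}
    - {"gripper": 1,"x": 0,"y": 0,"z": 0,"wx": 0,"wy": 0,"wz": 23}
    - {"gripper": 1,"x": 0,"y": 0,"z": 0,"wx": 0,"wy": 0,"wz": 26}
    - {"gripper": 1,"x": 0,"y": 0,"z": 0,"wx": 0,"wy": 0,"wz": 28}

```text
t: 45.38
tcp_pos: [0.6286, 0.2474, 0.1881]
ee_rot: [0.001, 0.619, 0.786, -0.003]
wrist_force: [-10.2, -13.6, 0.1]
gripper_width: 0.149
```

```bash
python3 - <<'E'
from knob import *
s=manip.state();p,R=cur();print(p.round(4),s["wrist_force"].round(1),s["torque"].round(2),s["gripper_width"])
y=R.as_matrix()[:,0];print("tool x az",np.degrees(np.arctan2(y[1],y[0])))
E
```

```text
[0.6286 0.2474 0.1881] [-10.2 -13.6   0.1] [-3.1   2.08  0.51] 0.14945918691260648
tool x az 103.56768641893866
```

>>> move_arm:
  series:
    - {"gripper": 4,"x": 0,"y": 0,"z": 0,"wx": 0,"wy": 0,"wz": 0}
    - {"gripper": 4,"x": 0,"y": 0,"z": 0,"wx": 0,"wy": 0,"wz": 0}
    - {"gripper": 4,"x": 0,"y": 0,"z": -3,"wx": 0,"wy": 0,"wz": 0}
    - {"gripper": 4,"x": 0,"y": 0,"z": -8,"wx": 0,"wy": 0,"wz": 0}
    - {"gripper": 4,"x": 0,"y": 0,"z": -14,"wx": 0,"wy": 0,"wz": 0}

```text
t: 46.0
tcp_pos: [0.6291, 0.2503, 0.3299]
ee_rot: [0.001, 0.617, 0.787, 0.0]
wrist_force: [-0.1, 0.4, -0.1]
gripper_width: 0.467
```

>>> move_arm:
  series:
    - {"gripper": 4,"x": -5,"y": -4,"z": 0,"wx": 0,"wy": 0,"wz": 0}
    - {"gripper": 4,"x": -10,"y": -8,"z": 0,"wx": 0,"wy": 0,"wz": 0}
    - {"gripper": 4,"x": -15,"y": -12,"z": 0,"wx": 0,"wy": 0,"wz": 0}
    - {"gripper": 4,"x": -20,"y": -15,"z": 0,"wx": 0,"wy": 0,"wz": 0}
    - {"gripper": 4,"x": -20,"y": -15,"z": 0,"wx": 0,"wy": 0,"wz": 0}

```text
t: 46.62
tcp_pos: [0.5304, 0.0158, 0.3292]
ee_rot: [0.002, 0.62, 0.785, 0.0]
wrist_force: [0.3, 0.8, 0.5]
gripper_width: 0.468
```

```bash
python3 - <<'E'
from knob import *
from pots import pots
pots(["scene","side"],G={"pot_copper":[.4715,-.273],"pot_white":[.5755,-.341]})
s=manip.state(); print(s["t"],s["tcp_pos"],s["wrist_force"].round(1))
BAR.append(cyl(.018,.145,.152))
ims={}
for cam in("scene","side"):
    c,im=look(cam); ims[cam]=im; knob(c,im,cam,(.629,.25,-1.2))
M0=sole_model(0); d=np.array([.017,1.])
for cam in("scene","side"):
    c=manip.get_calibration(cam); D=manip.outline_of(cam,"sole0")
    for k in range(4):
        q0=np.array(SLOT[k])+d*.087; r=render(c,pose(M0,*q0,.032,np.pi/2+RY)); b=max(D,key=lambda t:(t["mask"]&r).sum())
        f,sc=fit(M0[1:],[(c,b["mask"])],[*q0,np.pi/2+RY],.032); print(cam,k,"travel",(f[1]-SLOT[k][1]).round(4),"dx",(f[0]-SLOT[k][0]).round(4),round(sc,3))
a=cv2.resize(ims["scene"][140:440,120:520],(400,300)); b=cv2.resize(ims["side"][150:480,80:400],(400,412))
cv2.imwrite("pics/f.png",np.hstack([np.vstack([cv2.resize(ims["scene"][170:300,360:500],(400,371)),a[:229]]),np.vstack([b,b[:188]*0])]))
E
```

```text
scene pot_copper [ 0.4721 -0.2721] 0.951
scene pot_white [ 0.5765 -0.3341] 0.918
scene mark_hot [ 0.5755 -0.3401] 269 0.0014
scene mark_free [ 0.4719 -0.2718] 206 0.0018
side pot_copper [ 0.473  -0.2773] 0.935
side pot_white [ 0.5783 -0.3389] 0.632
side mark_free [ 0.4718 -0.275 ] 159 0.0015
47.125 [0.53119213 0.02084903 0.32816174] [ 0.6 -0.2  0.5]
scene [0.6288 0.2467 0.0488] clamp -0.066 0.621 280
scene [ 0.6293  0.246  -0.2031] clamp 0.186 0.632 280
scene [ 0.6288  0.2472 -1.2871] clamp 1.27 0.861 280
scene [ 0.6286  0.2485 -1.2605] clamp 1.244 0.867 280
side [ 0.6272  0.2495 -0.0361] clamp 0.019 0.666 964
side [ 0.6271  0.249  -0.1148] clamp 0.098 0.667 964
side [ 0.6251  0.2466 -0.5748] clamp 0.558 0.677 964
side [ 0.6264  0.2479 -1.1833] clamp 1.166 0.775 964
scene 0 travel 0.0803 dx 0.0009 0.864
scene 1 travel 0.0892 dx 0.0021 0.685
scene 2 travel 0.08 dx 0.011 0.642
scene 3 travel 0.0811 dx 0.0018 0.586
side 0 travel 0.0814 dx -0.0033 0.826
side 1 travel 0.0896 dx -0.0011 0.769
side 2 travel 0.0855 dx -0.0029 0.853
side 3 travel 0.0843 dx -0.0003 0.831
```

View pics/f.png

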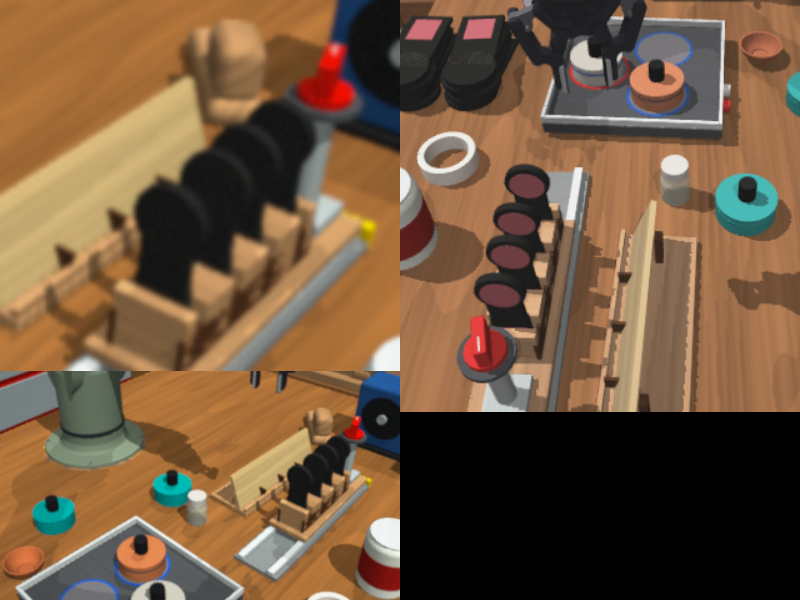

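```bash
python3 - <<'E'
from knob import *
import pickle
BAR.append(cyl(.018,.145,.152))
D=pickle.load(open("d.pkl","rb"))
for cam in("scene","side"): knob(D[cam][0],D[cam][1],cam+" start",(.6266,.162,-.2))
# direct shift of rack: template-match wooden block edge features is lighting dependent; use grey disc mask too
for cam in("scene","side"):
    c,im=look(cam); r=manip.outline_of(cam,"clamp"); r0=D[cam][2]["clamp"]
    for t,d in(("start",r0),("now",r)): 
        if d: e=d[0]["extent"]; print(cam,t,[int(v) for v in e],unproj(c,[[(e[0]+e[2])/2,(e[1]+e[3])/2]],.165)[0].round(4))
c,im,r=pickle.load(open("w3.pkl","rb")); knob(c,im,"w3",(.6266,.162,-.2))
E
```

```text
scene start [ 0.6278  0.1593 -0.1041] clamp 0.087 0.894 414
scene start [ 0.629   0.1607 -0.276 ] clamp 0.259 0.916 414
scene start [ 0.628   0.1601 -0.4183] clamp 0.401 0.921 414
scene start [ 0.6283  0.16   -0.3051] clamp 0.288 0.929 414
side start [ 0.6261  0.1619 -0.2659] clamp 0.249 0.875 876
side start [ 0.6261  0.1615 -0.2344] clamp 0.217 0.876 876
side start [ 0.6271  0.1625 -0.526 ] clamp 0.509 0.853 876
side start [ 0.6262  0.1618 -0.2582] clamp 0.241 0.879 876
scene start [446, 199, 466, 225] [0.6317 0.1547 0.165 ]
scene now [465, 184, 483, 209] [0.6297 0.2447 0.165 ]
side start [141, 352, 176, 387] [0.6251 0.1677 0.165 ]
side now [129, 405, 165, 448] [0.6243 0.25   0.165 ]
w3 [ 0.6262  0.16   -0.117 ] clamp 0.1 0.77 3070
w3 [ 0.6263  0.1612 -0.1852] clamp 0.168 0.771 3070
w3 [ 0.6272  0.163  -0.3557] clamp 0.339 0.764 3070
w3 [ 0.6268  0.1626 -0.2969] clamp 0.28 0.765 3070
```

```bash
python3 -c "
from cell import manip
print(manip.close_job(),manip.state()['t'])"
```

```text
the job is handed in; nothing more can be done
the job is handed in; nothing more can be done
```

I completed every step of the task and handed it in at about 47 s of the 210 s allowed. `close_job` gives no verdict, so these are my own last checks.

- **Pots:** The copper pot reads about 1–2 mm from the centre of the formerly empty blue ring. The white pot reads about 4 mm off the red ring's centre in the wrist view and 6 mm in the scene view, against a 12 mm limit. At the end, the side camera could not see the red ring because the arm blocked it. Neither pot was lifted or tipped, and I saw no sign that either had been knocked.
- **Soles:** All four stand heel down in slots 0–3, sole tops within about 2 px of the expected height before I moved the rack. They are still upright in the final picture.
- **Rack:** It came up hard against the yellow stop, with about 30 N at the wrist against roughly 3 N of friction.
    - **Knob and arm:** The knob moved 86–89 mm in the two fixed cameras, but the arm itself read only 85–86 mm.
    - **Sole fits:** These disagreed more, at 80–90 mm, partly because the soles can lean in their slots.
    - **Margin:** I judged the rack to be past the 82 mm limit, but the measured margin is only a few millimetres.
- **Clamp:** I turned it clockwise until the torque rose. The gripper's angle puts it at about 1.3 rad. The scene camera reads 1.24–1.27, and the side camera's fit was poorer, at 1.17. All are over the required 1.1.

The gripper ended clear of everything, and no other object on the bench looked moved in the final picture.

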